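# Pry open the shelf's slot cover and hold the label holder pressed home

### The arm

A 6-joint arm with a two-finger parallel gripper is mounted at the origin on the work surface. World frame = base frame: x ahead of the robot, y to its left, z up, the work surface at z = 0. Lengths are in m, angles in degrees, forces in N, time in s.
With the tool pointing down it reaches from about 0.275 to 0.775 m from the base axis. Payload 14.6 kg.
Tool frame: the origin (TCP) lies midway between the tips of the shut fingers; the grasp point (between the pads) lies 19 mm behind it; x points along the fingers, y is the direction in which the jaws open and shut, and the axes are right-handed (so a half turn about x gives the same grasp; the last joint's range is limited). The gripper opens to 85 mm and grips with 20 to 120 N. Pads are 22 mm wide; open, the fingers measure 114 mm over their backs; the gripper's body (76 mm by 85 mm) begins 54 mm behind the grasp point. The pads swing forward as they close: fully open they stand 13 mm farther back than shut.
Start: joints at [64.67, 15.075, -2.767, 72.158, 0, 81.102], TCP at [0.149, 0.504, 0.231] pointing down, gripper open.
Joint ranges: [-151.79, 151.79], [-50.71, 97.33], [-67.44, 78.34], [-121.81, 120.89], [-77.56, 73.72], [-180, 180]. Speed limits (degrees/s): [108.29, 108.29, 147.25, 159.86, 180, 180].

### API

Orientations are given as a 3x3 rotation matrix whose columns are the frame's x, y, z axes.
In Python, from cell import get_state, read_camera, hand_in gives the robot as it stands.
- The arm moves only by the tool jog_arm, never from a script. Its argument "increments" is a list of rows, each an object of numbers: "dx", "dy", "dz": the shift along the tool's x, y, z in cm; "rx", "ry", "rz": the turn, a rotation vector about the tool's x, y, z in rad; "grip": the opening, from 0 (shut) to 1 (fully open). In form: [{"dx": .., "dy": .., "dz": .., "rx": .., "ry": .., "rz": .., "grip": ..}, ...]. A call has 1 to 12 rows; each row shifts and turns the commanded pose from where the row before left it, along the tool's axes as they then stand; what a row does not reach is not made up. A row lasts 1/10 s, in which the tool goes at most 50 mm and 8.59 degrees, less where a joint would pass 70% of its speed; a pose out of reach is approached as far as the arm can. A call is refused whole if a number of a shift passes 5 or a number of a turn 0.15, either way. A call with a gripper value outside its range is refused whole. The fingers move at their own pace and stop on an object; "grip_force" is the grip in N (left out, the last holds). Time passes only in rows, so rows that do not move let the fingers close. It gives the time, the measured TCP pose, the force and the opening at its end, in the units of the state.
- get_state(): the state, without advancing time (a new reading comes with each control period).
- read_camera(name): name is "scene" or "side" or "wrist"; returns a dict with "image" (420x560x3 uint8, blue, green, red), "mtx" (3x3 intrinsics, pixels), "R" (3x3) and "t" (3): a world point X has camera coordinates R X + t. Camera axes: x right, y down, z forward; pixel columns grow to the right and rows downward; lengths in m; the calibration is good to about 2 mm. A picture is of the moment at which its call begins. There is no depth.
- hand_in(): hands the job in, once; it reports no verdict.
The state is a dict: "time": time; "joint_positions": joint angles; "qvel": joint speeds; "tau": joint torques, N m; "position": TCP position; "ee_rot": TCP orientation; "contact_force": force on the tool from outside, world axes, zero at the start; "wrist_torque": the same for the moment, N m; "gripper_width": finger opening in m.
Only numpy, scipy, OpenCV 4.12 (cv2) and the standard library are available. Lean on these libraries where they do the work, as an engineer would, in place of code of your own. Each camera call takes 0.05 s, during which the arm holds its last target.

### The job

Use the blade of the trimming knife, not the fingers, to lever the green hinged cover on the drying shelf's front edge open until it falls back onto the shelf, then lay the knife back down on the table. Take the label holder from its wooden block and push it down into the uncovered slot behind the metal lip, against the spring, until its shoulders sit on the lip. Finish while still holding it pressed fully home - do not let go, the spring would lift it again - and leave the two clay lids and the cup where they are.

Things in the scene. Friction and masses are not known exactly. Their poses are not given: they have to be found in the camera images.
- slot_mouth (a point): Centre of the slot's open top, level with the shelf's top, hidden by the shut cover. Axes: x level, into the shelf (away from the robot), y along the edge, z up. The slot is 8 mm wide (x -4 to +4 mm) and 70 mm long (y -35 to +35 mm), between an aluminium lip in front (x -8 to -4 mm, 94 mm long) and the shelf board behind; both end at this height.
- shelf: Low fixed wooden drying shelf, 90 mm high, 220 mm wide; its place and yaw vary. Origin on the table straight below slot_mouth, same axes. In front of x = -8 mm all is open down to the table; the board reaches back to x = +150 mm.
- cover (a joint): Angle of the green cover plate (40 mm deep, 82 mm wide, 4 mm thick, 50 g): 0 = shut, flat on the lip; 2.9 = fully open, lying back. Hinge line along y at x = +18, z = +4 mm from slot_mouth; the front edge lifts up and over towards +x. No spring, little friction: pushed past upright (about 1.7) it falls open, before that it falls shut.
- cover_edge (a point): Middle of the cover's free front edge, on its underside. Shut, it is at x = -22 mm, z = 0 from slot_mouth: it overhangs the lip by 14 mm, with free space below for a blade.
- seat (a joint): Travel in m of the orange spring seat in the slot: 0 = up, its top 22 mm below slot_mouth; about 0.008 when the holder's shoulders rest on the lip. It pushes up with 3.2 N at 0 and 9.6 N at 0.008 (800 N/m); the holder's own weight does not press it.
- knife_grip (a point): Place to grip the loose knife lying flat: 12 mm above the table, within 10 mm of its centre of mass. Axes: x along it to the blade's tip, z up. Dark wooden handle 18 mm wide, 24 mm high, x -62 to +38 mm; flat steel blade 22 mm wide, 3 mm thick, at mid-height, x +38 to +128 mm. 50 to 95 g. The knife lies left or right, the holder's block on the other side.
- holder_grip (a point): Middle of the loose upright label holder's blue grip bar: 12 mm thick (x), 40 mm wide (y), 24 mm high (z). Below it a white plate 5 mm thick, 60 mm wide, down to a rounded foot 70 mm below this point. Its shoulders, 16 mm thick, have their underside 40 mm below this point; under them 30 mm of plate goes into the slot. Both faces alike. 60 g. Home: this point is 40 mm above slot_mouth.
- stand: Fixed light-wood block 70 x 90 mm, 28 mm high, in whose slot (8 mm wide, 66 mm long, 22 mm deep) the holder stands upright, its foot 6 mm above the table. Origin under its centre; x across the slot, y along the slot.
- holder: The label holder; origin at the middle of its foot, axes as holder_grip.
- knife: The trimming knife; origin on its underside, below knife_grip.
- lid_a: Dark clay pot lid with a knob, 68 mm across, 38 mm high, loose on the table in front of the shelf; leave alone. Origin at its underside.
- lid_b: The same kind of lid, standing on the shelf behind the cover; leave alone.
- cup: Red clay cup, 64 mm across, 75 mm high, standing on the shelf behind the cover; leave alone.
Things that resemble listed ones, but are neither listed nor needed, are in the scene too. There is more than one size of the holder; the job needs the smallest. What is shaped like the knife but red is not meant.

How it is judged (in metres and radians):
On the way, in this order (a step that is already met when the one before it is completed fails the run):
1. the knife pries the cover up (contact force between knife and cover above 0.02 N and value of joint cover above 0.35 rad), for 0.05 s.
2. the cover has fallen open onto the shelf (value of joint cover above 2.5 rad), for 0.2 s.
3. the knife lies on the table, let go (height (world z) of knife_grip below 0.025 m and contact force between the fingers and knife below 0.1 N and linear speed of knife below 0.03 m/s), for 0.2 s.
4. the holder stands in the slot on the spring seat (contact force between holder and seat above 0.3 N and z of holder in the frame of slot_mouth below -0.018 m), for 0.05 s.
At the end, for the whole second after the job is handed in: Through the last second the fingers hold the holder pressed home: shoulders within 2 mm of the lip, centred within 4 mm by 8 mm, upright within 7 degrees, seat down 6 mm or more and carrying over 5 N; the cover is open past 2.4 rad; the knife lies on the table, let go (x of holder in the frame of slot_mouth between -0.004 and 0.004 m and y of holder in the frame of slot_mouth between -0.008 and 0.008 m and z of holder_grip in the frame of slot_mouth below 0.042 m and angle between holder's own z axis and vertical below 0.12 rad and value of joint seat above 0.006 m and contact force between holder and seat above 5 N and contact force between the fingers and holder above 2 N and value of joint cover above 2.4 rad and height (world z) of knife_grip below 0.025 m and contact force between the fingers and knife below 0.1 N and linear speed of holder below 0.02 m/s); the arm keeps its last pose, push and grip.
It fails at once if the fingers pry the cover open instead of the knife (contact force between the fingers and cover above 0.5 N and value of joint cover between 0.1 and 1.5 rad).
It fails at once if the near lid is disturbed (distance of lid_a from where it was at the start of the episode above 0.02 m).
It fails at once if the lid on the shelf is disturbed (distance of lid_b from where it was at the start of the episode above 0.02 m).
It fails at once if the cup is disturbed (distance of cup from where it was at the start of the episode above 0.02 m).
It also fails if it takes over 58 s, if anything falls off the work surface, if the arm or the gripper's body presses on something with over 40 N, if the wrist force passes 120 N, or if a joint passes its speed limit or range.

## Working session

There is one attempt and no reset: what is moved stays moved. The work goes in short steps, Python scripts to look and compute and a tool call to move; the robot and the scene stay as the last step left them, time stands still between calls to the robot, and variables do not carry over. Pictures are saved under pics/ and viewed, and the job is handed in when it is done.

Besides the shell and the picture viewer there is one more tool, called in YAML: its name, and indented under it one key for each argument. jog_arm: Moves the arm, as the interface text tells. Its arguments: {"type":"object","properties":{"increments":{"type":"array"},"grip_force":{"type":"number"}},"required":["increments"]}

```bash
ls; mkdir -p pics; python3 - <<'E'
from cell import *
import cv2,json
s=get_state()
for k,v in s.items(): print(k,v)
for n in ["scene","side","wrist"]:
    c=read_camera(n); cv2.imwrite(f"pics/{n}0.png",c["image"]); print(n,c["mtx"],c["R"],c["t"])
E
```

```text
pics
time 0.0
joint_positions [ 6.46681653e+01  1.51002705e+01 -2.80470676e+00  7.21584880e+01
 -9.47378531e-04  8.11009180e+01]
qvel [-0.02638579 -0.01830751  0.05149466 -0.04125167 -0.02567206  0.08712949]
tau [-2.47622331e-03 -6.37609291e+01  3.84585643e+01  1.31758663e-02
 -1.32161576e-04  1.59058294e-05]
position [0.1484137  0.50329125 0.23080606]
ee_rot [[-4.58985503e-04  2.82889535e-01  9.59152386e-01]
 [-1.00824214e-03  9.59151869e-01 -2.82889865e-01]
 [-9.99999386e-01 -1.09690020e-03 -1.55015652e-04]]
contact_force [0.02953679 0.05553356 0.99840821]
wrist_torque [ 0.0437981  -0.00568404  0.01756263]
gripper_width 0.08530656255706719
scene [[457.69597931   0.         277.54813177]
 [  0.         457.69597931 204.32526518]
 [  0.           0.           1.        ]] [[ 0.90299288  0.42912581 -0.02132831]
 [ 0.27424488 -0.61387393 -0.74023546]
 [-0.33074703  0.66257817 -0.67200935]] [-0.53634249 -0.07130903  1.37453084]
side [[519.65672514   0.         282.72268806]
 [  0.         519.65672514 206.25268504]
 [  0.           0.           1.        ]] [[ 0.89080959 -0.45420817 -0.01237798]
 [-0.26078467 -0.48877268 -0.83252185]
 [ 0.3720882   0.74484643 -0.55385392]] [-0.47024323  0.22212018  1.06832996]
wrist [[367.05185184   0.         280.72139948]
 [  0.         367.05185184 204.15819448]
 [  0.           0.           1.        ]] [[ 0.28320777  0.95905784 -0.00118856]
 [ 0.92608118 -0.27314722  0.26031567]
 [ 0.24933313 -0.07482413 -0.96552283]] [-0.52543604 -0.03249909  0.37839456]
```

View pics/scene0.png

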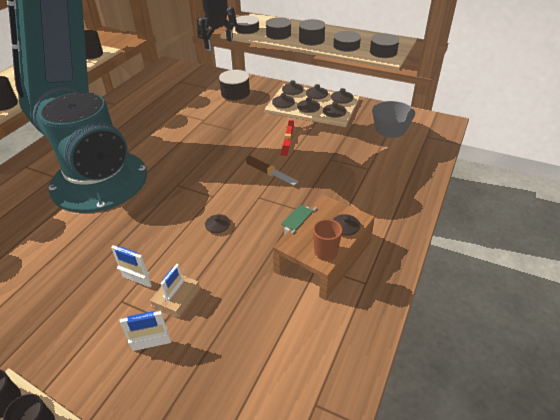

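View pics/side0.png

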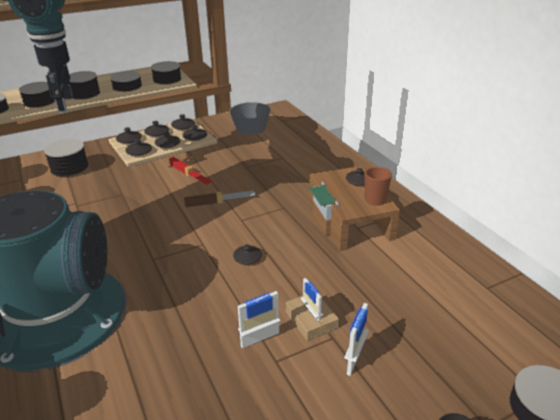

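View pics/wrist0.png

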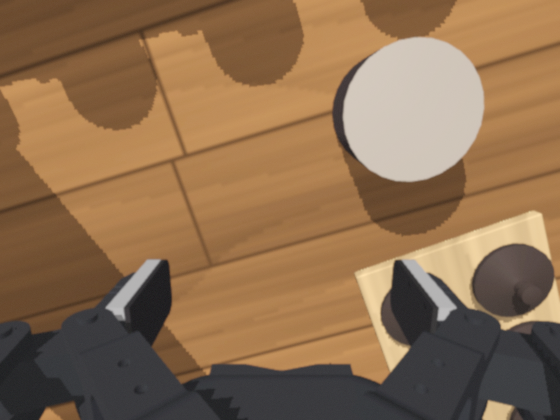

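The brown-handled knife is at scene (270,170) and the red one at (288,138) is the decoy. Three holders stand at (130,265), (172,282) and (145,330); only the middle one stands in the wooden block and it looks smallest. I'll enlarge these to confirm.

```bash
python3 - <<'E'
import cv2,numpy as np
a=cv2.imread("pics/scene0.png");b=cv2.imread("pics/side0.png")
f=lambda im,x,y,w,h,k:cv2.resize(im[y:y+h,x:x+w],None,fx=k,fy=k,interpolation=cv2.INTER_CUBIC)
cv2.imwrite("pics/c1.png",f(a,230,110,150,110,5))
cv2.imwrite("pics/c2.png",f(a,100,230,110,120,5))
cv2.imwrite("pics/c3.png",f(b,160,140,150,110,5))
cv2.imwrite("pics/c4.png",f(b,230,270,150,110,5))
cv2.imwrite("pics/c5.png",f(a,260,190,120,110,5))
cv2.imwrite("pics/c6.png",f(b,295,155,115,95,6))
E
```

```text
(no output)
```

View pics/c1.png

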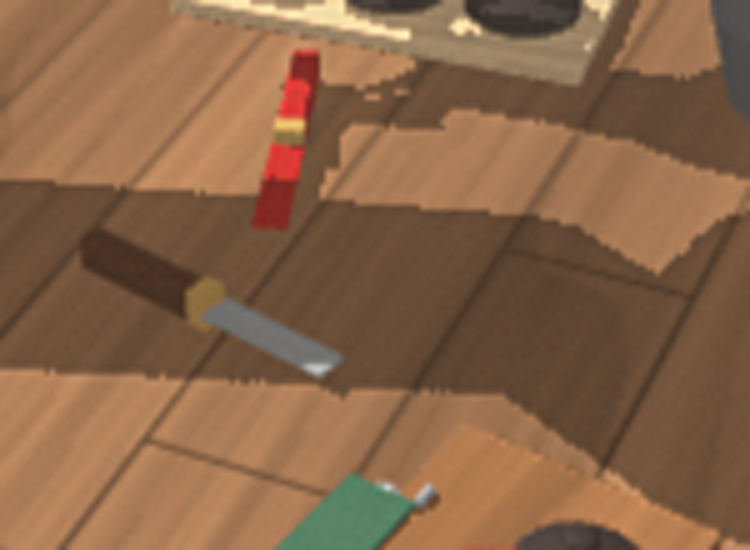

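View pics/c2.png

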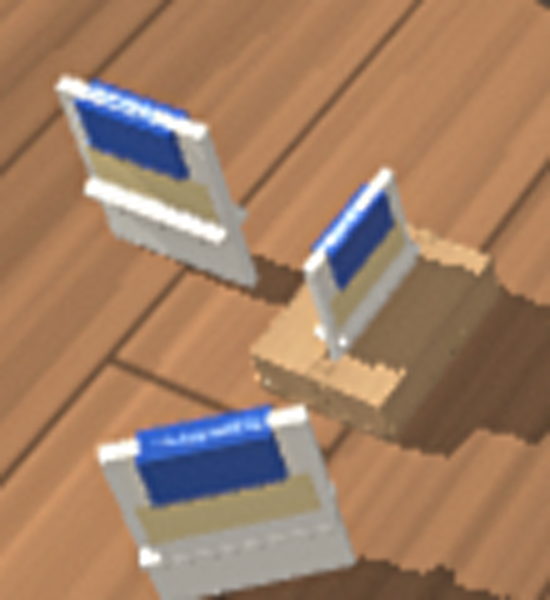

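View pics/c3.png

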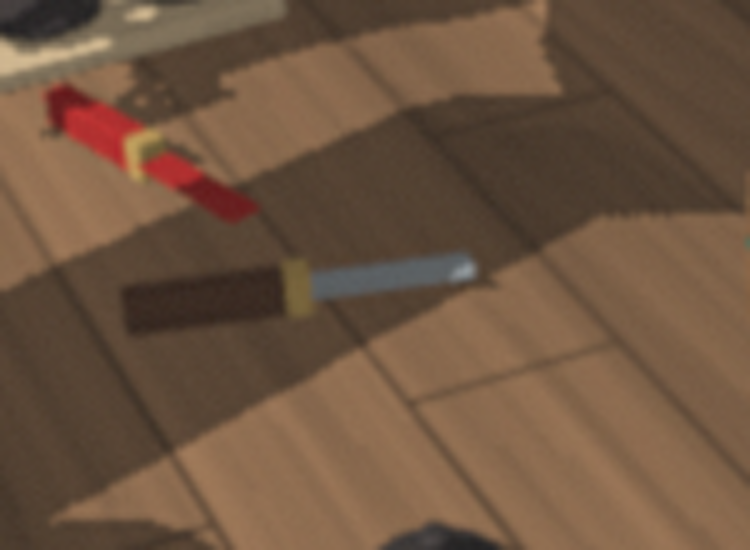

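View pics/c4.png

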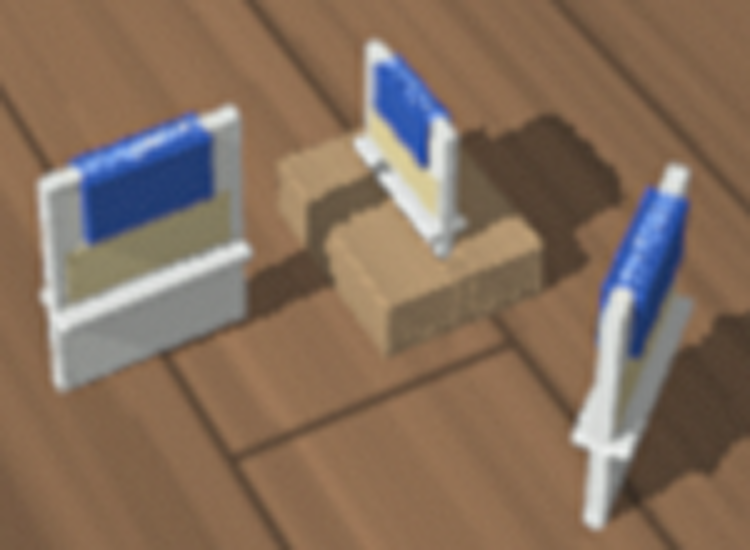

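View pics/c5.png

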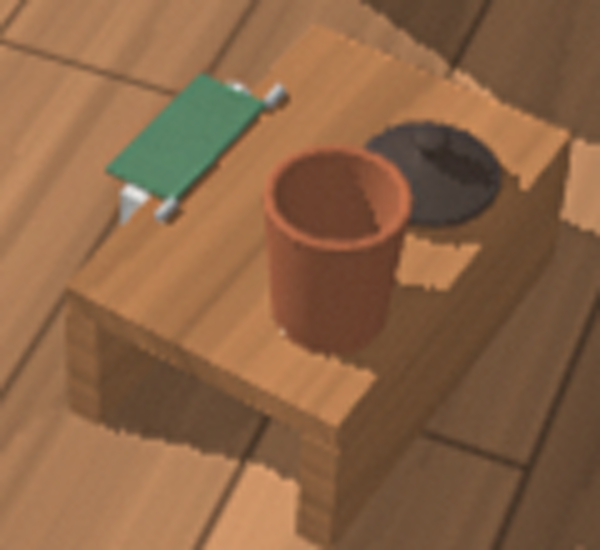

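View pics/c6.png

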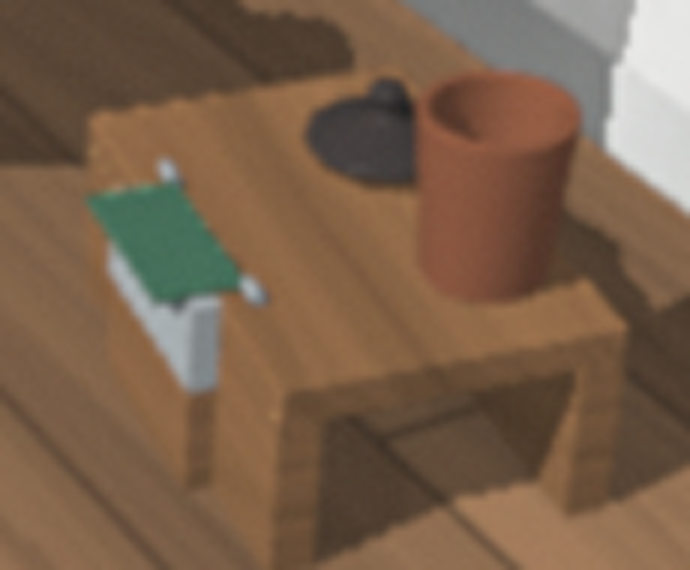

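Confirmed. Next I'll fit the poses from both views using clicked correspondences.

```bash
cat > h.py <<'E'
import numpy as np,cv2
from scipy.optimize import least_squares
from cell import *
CAM={
"scene":(np.array([[457.69597931,0,277.54813177],[0,457.69597931,204.32526518],[0,0,1]]),np.array([[0.90299288,0.42912581,-0.02132831],[0.27424488,-0.61387393,-0.74023546],[-0.33074703,0.66257817,-0.67200935]]),np.array([-0.53634249,-0.07130903,1.37453084])),
"side":(np.array([[519.65672514,0,282.72268806],[0,519.65672514,206.25268504],[0,0,1]]),np.array([[0.89080959,-0.45420817,-0.01237798],[-0.26078467,-0.48877268,-0.83252185],[0.3720882,0.74484643,-0.55385392]]),np.array([-0.47024323,0.22212018,1.06832996]))}
def proj(cam,X):
    K,R,t=cam; p=(np.atleast_2d(X)@R.T+t)@K.T; return p[:,:2]/p[:,2:]
def place(p,L):
    c,s=np.cos(p[2]),np.sin(p[2]); L=np.atleast_2d(L)
    return np.c_[p[0]+c*L[:,0]-s*L[:,1],p[1]+s*L[:,0]+c*L[:,1],L[:,2]]
def fit(obs,p0):
    # obs: (cam,u,v,(x,y,z mm))
    def r(p): return np.concatenate([proj(CAM[o[0]],place(p,np.array(o[3])/1000))[0]-np.array(o[1:3]) for o in obs])
    s=least_squares(r,p0,loss="soft_l1"); return s.x,r(s.x).reshape(-1,2)
def ray(cam,u,v,z):
    K,R,t=cam; C=-R.T@t; d=R.T@np.linalg.inv(K)@[u,v,1]; return C+d*(z-C[2])/d[2]
E
cat > f.py <<'E'
from h import *
def cr(n,x0,y0,k,L): return [(n,x0+(u-k/2+.5)/k,y0+(v-k/2+.5)/k,P) for u,v,P in L]
np.set_printoptions(precision=4,suppress=True)
kn=cr("scene",230,110,5,[(343,357,(128,11,13.5)),(315,376,(128,-11,13.5))])+cr("side",160,140,5,[(472,253,(128,11,13.5)),(476,277,(128,-11,13.5)),(127,335,(-62,-9,0)),(130,313,(-62,-9,24)),(123,288,(-62,9,24))])
p,r=fit(kn,[.45,.2,0]);print("knife",p,np.degrees(p[2]));print(r)
sh=cr("scene",260,190,5,[(205,73,(-22,41,94)),(107,172,(-22,-41,94)),(268,105,(18,41,94)),(165,200,(18,-41,94)),(338,435,(150,-110,90)),(570,135,(150,110,90))])+cr("side",295,155,6,[(90,200,(-22,41,94)),(165,185,(18,41,94)),(240,285,(18,-41,94)),(160,303,(-22,-41,94)),(625,328,(150,-110,90))])
p,r=fit(sh,[.6,.1,0]);print("shelf",p,np.degrees(p[2]));print(r)
hd=cr("side",230,270,5,[(280,165,(-35,45,28)),(385,312,(-35,-45,28)),(543,245,(35,-45,28)),(387,355,(-35,-45,0))])+cr("scene",100,230,5,[(253,357,(-35,-45,28)),(493,260,(35,45,28)),(385,408,(35,-45,28))])
p,r=fit(hd,[.45,-.15,.0]);print("block",p,np.degrees(p[2]));print(r)
E
python3 f.py
```

```text
knife [ 0.426   0.2441 -0.2372] -13.592626045935765
[[-0.3259  0.0935]
 [ 0.6617  0.1372]
 [-0.2196  0.4155]
 [ 0.4896 -0.2515]
 [ 0.56    1.5792]
 [-1.0905 -1.5454]
 [-0.2201 -0.0933]]
shelf [ 0.6444  0.0089 -0.1804] -10.33499453984753
[[-1.5534 -0.1586]
 [-1.1166 -0.8639]
 [-0.5544 -0.3549]
 [ 1.1811  0.3376]
 [-0.4115 -1.2176]
 [ 0.5981 -0.1308]
 [-0.369  -0.3674]
 [ 2.2615 -0.4344]
 [ 1.8836 -0.0121]
 [-0.6313 -0.1779]
 [ 1.4391  0.2259]]
block [ 0.4602 -0.2596  0.0052] 0.29829971389462023
[[-0.1166 -0.9284]
 [ 0.8774 -0.6813]
 [ 0.6174 -0.0189]
 [ 0.2735  0.8968]
 [-0.762  -0.9941]
 [ 0.0132 -0.8244]
 [-0.8349 -0.2094]]
```

```bash
python3 - <<'E'
from h import *
np.set_printoptions(precision=4,suppress=True)
S,D=CAM["scene"],CAM["side"]
print("lid_a",ray(S,217.5,228,0),ray(D,248,259,0))
print("cup base",ray(S,326.5,256,.09), "lid_b",ray(D,362,182,.09))
print("dec1",ray(S,132,278,0),ray(D,260,340,0),"dec2",ray(S,150,345,0),ray(D,352,370,0))
c=read_camera("wrist"); R,t=c["R"],c["t"]; st=get_state(); C=-R.T@t
E=np.array(st["ee_rot"]); print("cam in tool",E.T@(C-st["position"]),"fwd",E.T@R[2], "right",E.T@R[0])
p=[.6444,.0089,-.1804]
print("shelf frame of cup/lid:")
for q in (ray(S,326.5,256,.09),ray(D,362,182,.09),ray(D,248,259,0)):
    d=q[:2]-p[:2];c_,s_=np.cos(p[2]),np.sin(p[2]);print(c_*d[0]+s_*d[1],-s_*d[0]+c_*d[1])
E
```

```text
lid_a [ 0.43   -0.0264  0.    ] [ 0.4252 -0.0235  0.    ]
cup base [ 0.7522 -0.0754  0.09  ] lid_b [0.7644 0.0191 0.09  ]
dec1 [ 0.3298 -0.2561  0.    ] [ 0.3464 -0.2592  0.    ] dec2 [ 0.4794 -0.3836  0.    ] [ 0.4645 -0.401  -0.    ]
cam in tool [-0.1422  0.001  -0.067 ] fwd [ 0.9655 -0.0004  0.2604] right [0.0004 1.     0.0003]
shelf frame of cup/lid:
0.12114761396645704 -0.06358859064362865
0.11624489930032128 0.0315279921910019
-0.20981963955456592 -0.0712096316875798
```

jog_arm:
  increments:
    - {"dz": 1.5, "dy": -0.7, "rx": -0.05}
    - {"dz": 2.8, "dy": -1.4}
    - {"dz": 2.8, "dy": -1.4}
    - {"dz": 2.8, "dy": -1.4}
    - {"dz": 2.8, "dy": -1.4}
    - {"dz": 2.8, "dy": -1.4}
    - {"dz": 2.8, "dy": -1.4}
    - {"dz": 2.8, "dy": -1.4}
    - {"dz": 2.8, "dy": -1.4}
    - {"dz": 2.0, "dy": -1.4}
    - {"dz": 1.0, "dy": -1.0}
    - {}

```text
validation failed for argument at $.in...
```

jog_arm:
  increments:
    - {"dx": 0, "dy": -0.7, "dz": 1.5, "rx": -0.05, "ry": 0, "rz": 0, "grip": 1}
    - {"dx": 0, "dy": -1.4, "dz": 2.8, "rx": 0, "ry": 0, "rz": 0, "grip": 1}
    - {"dx": 0, "dy": -1.4, "dz": 2.8, "rx": 0, "ry": 0, "rz": 0, "grip": 1}
    - {"dx": 0, "dy": -1.4, "dz": 2.8, "rx": 0, "ry": 0, "rz": 0, "grip": 1}
    - {"dx": 0, "dy": -1.4, "dz": 2.8, "rx": 0, "ry": 0, "rz": 0, "grip": 1}
    - {"dx": 0, "dy": -1.4, "dz": 2.8, "rx": 0, "ry": 0, "rz": 0, "grip": 1}
    - {"dx": 0, "dy": -1.4, "dz": 2.8, "rx": 0, "ry": 0, "rz": 0, "grip": 1}
    - {"dx": 0, "dy": -1.4, "dz": 2.8, "rx": 0, "ry": 0, "rz": 0, "grip": 1}
    - {"dx": 0, "dy": -1.4, "dz": 2.8, "rx": 0, "ry": 0, "rz": 0, "grip": 1}
    - {"dx": 0, "dy": -1.4, "dz": 2.0, "rx": 0, "ry": 0, "rz": 0, "grip": 1}
    - {"dx": 0, "dy": -1.0, "dz": 1.0, "rx": 0, "ry": 0, "rz": 0, "grip": 1}
    - {"dx": 0, "dy": 0, "dz": 0, "rx": 0, "ry": 0, "rz": 0, "grip": 1}

```text
time: 1.4
position: [0.3764, 0.2998, 0.2312]
ee_rot: [[-0.0, 0.237, 0.972], [-0.0, 0.972, -0.237], [-1.0, -0.0, -0.0]]
contact_force: [-0.3, 1.3, 0.3]
gripper_width: 0.0856
```

```bash
cat > w.py <<'E'
import sys
from h import *
n=sys.argv[1]; cam=sys.argv[2] if len(sys.argv)>2 else "wrist"
c=read_camera(cam); cv2.imwrite(f"pics/{n}.png",c["image"]); np.savez(f"pics/{n}.npz",K=c["mtx"],R=c["R"],t=c["t"])
s=get_state(); print(s["time"],s["position"],s["contact_force"],s["gripper_width"])
E
python3 w.py w1
```

```text
1.45 [0.37580139 0.30055558 0.23123827] [ 0.08040188 -0.76167386 -0.21822522] 0.0855740715771076
```

View pics/w1.png

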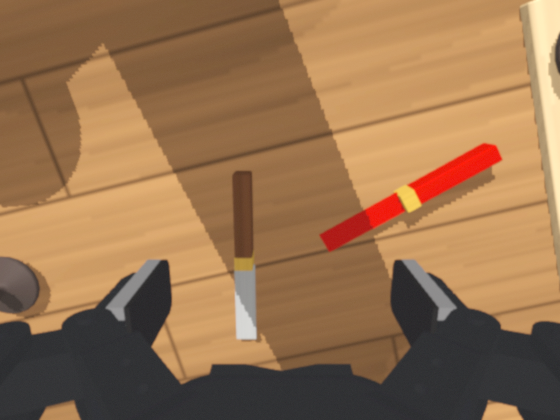

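The knife lies clear in this view: rear at (243,172), guard at about (245,264), tip at (247,339). The red decoy is off to the right.

```bash
python3 - <<'E'
from h import *
np.set_printoptions(precision=4,suppress=True)
d=np.load("pics/w1.npz");W=(d["K"],d["R"],d["t"])
a=ray(W,246.7,339,.0135);b=ray(W,245.3,271,.0135);r=ray(W,243,172,.024);r0=ray(W,244.7,257,.024)
print(a,b,r,r0)
v=(a-r)[:2];print(np.linalg.norm(v),np.degrees(np.arctan2(v[1],v[0])))
u=v/np.linalg.norm(v);g=(a[:2]-.128*u+r[:2]+.062*u)/2;print("grip",g)
p=np.array([.3758,.3006]);z=np.array([.972,-.237]);y=np.array([.237,.972]);e=g-p;print("dz",e@z,"dy",e@y)
E
```

```text
[0.5498 0.219  0.0135] [0.4688 0.2393 0.0135] [0.3634 0.2665 0.024 ] [0.449 0.245 0.024]
0.19238508685371702 -14.29839058309876
grip [0.4246 0.2509]
dz 0.05921594421765905 dy -0.03674423036502765
```

jog_arm:
  increments:
    - {"dx": 1, "dy": -1.2, "dz": 2.0, "rx": 0.005, "ry": 0, "rz": 0, "grip": 1}
    - {"dx": 2, "dy": -1.2, "dz": 2.0, "rx": 0, "ry": 0, "rz": 0, "grip": 1}
    - {"dx": 3, "dy": -1.1, "dz": 1.9, "rx": 0, "ry": 0, "rz": 0, "grip": 1}
    - {"dx": 3, "dy": 0, "dz": 0, "rx": 0, "ry": 0, "rz": 0, "grip": 1}
    - {"dx": 3, "dy": 0, "dz": 0, "rx": 0, "ry": 0, "rz": 0, "grip": 1}
    - {"dx": 2, "dy": 0, "dz": 0, "rx": 0, "ry": 0, "rz": 0, "grip": 1}
    - {"dx": 1, "dy": 0, "dz": 0, "rx": 0, "ry": 0, "rz": 0, "grip": 1}
    - {"dx": 0, "dy": 0, "dz": 0, "rx": 0, "ry": 0, "rz": 0, "grip": 1}

```text
time: 2.25
position: [0.424, 0.2533, 0.0806]
ee_rot: [[-0.002, 0.238, 0.971], [-0.001, 0.971, -0.238], [-1.0, -0.001, -0.001]]
contact_force: [0.5, 0.3, -0.4]
gripper_width: 0.0853
```

```bash
python3 w.py w2
```

```text
2.3 [0.42455622 0.25334443 0.08154663] [ 0.28771217 -0.6538741   0.61926872] 0.08528316501078645
```

View pics/w2.png

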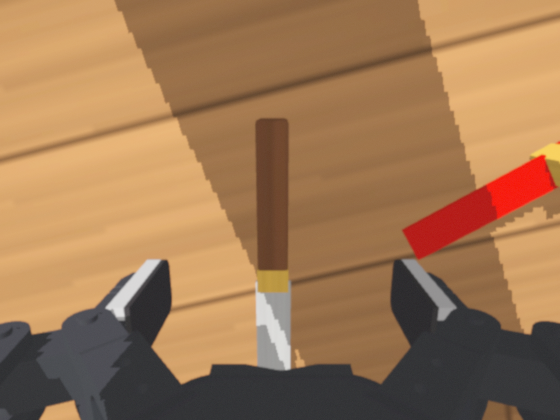

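The knife is between the jaws and aligned with them, with its axis at column 272 against 280 for the jaw centre.

```bash
python3 - <<'E'
from h import *
np.set_printoptions(precision=4,suppress=True)
d=np.load("pics/w2.npz");W=(d["K"],d["R"],d["t"])
p=np.array([.4246,.2533]);z=np.array([.971,-.238]);y=np.array([.238,.971])
for n,u,v,h in (("rear",272,119,.024),("handle end",272.7,270,.024),("blade start",273.5,292,.0135)):
    q=ray(W,u,v,h);e=q[:2]-p;print(n,q,"dz",e@z,"dy",e@y)
E
```

```text
rear [0.3649 0.264  0.024 ] dz -0.060518696341027245 dy -0.0038139707509559154
handle end [0.4492 0.2432 0.024 ] dz 0.026252288179083667 dy -0.004001527604841572
blade start [0.4687 0.2385 0.0135] dz 0.04629510076744401 dy -0.003858508652623098
```

jog_arm:
  increments:
    - {"dx": 2, "dy": -0.4, "dz": 0.3, "rx": 0, "ry": 0, "rz": 0, "grip": 1}
    - {"dx": 2, "dy": 0, "dz": 0, "rx": 0, "ry": 0, "rz": 0, "grip": 1}
    - {"dx": 2, "dy": 0, "dz": 0, "rx": 0, "ry": 0, "rz": 0, "grip": 0.8}
    - {"dx": 1.2, "dy": 0, "dz": 0, "rx": 0, "ry": 0, "rz": 0, "grip": 0.6}
    - {"dx": 0.5, "dy": 0, "dz": 0, "rx": 0, "ry": 0, "rz": 0, "grip": 0.5}
    - {"dx": 0, "dy": 0, "dz": 0, "rx": 0, "ry": 0, "rz": 0, "grip": 0.4}

```text
time: 2.9
position: [0.4271, 0.2485, 0.0048]
ee_rot: [[0.0, 0.239, 0.971], [0.0, 0.971, -0.239], [-1.0, 0.0, 0.0]]
contact_force: [0.0, 0.1, 0.5]
gripper_width: 0.0341
```

jog_arm:
  increments:
    - {"dx": 0, "dy": 0, "dz": 0, "rx": 0, "ry": 0, "rz": 0, "grip": 0.15}
    - {"dx": 0, "dy": 0, "dz": 0, "rx": 0, "ry": 0, "rz": 0, "grip": 0}
    - {"dx": 0, "dy": 0, "dz": 0, "rx": 0, "ry": 0, "rz": 0, "grip": 0}
    - {"dx": 0, "dy": 0, "dz": 0, "rx": 0, "ry": 0, "rz": 0, "grip": 0}
    - {"dx": -0.5, "dy": 0, "dz": 0, "rx": 0, "ry": 0, "rz": 0, "grip": 0}
    - {"dx": -1.5, "dy": 0, "dz": 0, "rx": 0, "ry": 0, "rz": 0, "grip": 0}
    - {"dx": -2, "dy": 0, "dz": 0, "rx": 0, "ry": 0, "rz": 0, "grip": 0}
    - {"dx": -2, "dy": 0, "dz": 0, "rx": 0, "ry": 0, "rz": 0, "grip": 0}
    - {"dx": -1.5, "dy": 0, "dz": 0, "rx": 0, "ry": 0, "rz": 0, "grip": 0}
    - {"dx": -0.5, "dy": 0, "dz": 0, "rx": 0, "ry": 0, "rz": 0, "grip": 0}
    - {"dx": 0, "dy": 0, "dz": 0, "rx": 0, "ry": 0, "rz": 0, "grip": 0}
  grip_force: 60

```text
time: 4.0
position: [0.4273, 0.2483, 0.085]
ee_rot: [[0.001, 0.239, 0.971], [0.001, 0.971, -0.239], [-1.0, 0.001, 0.001]]
contact_force: [0.2, -0.5, -1.1]
gripper_width: 0.0166
```

```bash
python3 w.py w3; python3 w.py s3 side; python3 w.py sc3 scene; python3 - <<'E'
import cv2,numpy as np
a=cv2.imread("pics/s3.png");b=cv2.imread("pics/sc3.png")
x=cv2.resize(a[90:250,160:360],(790,632))[:590];cv2.imwrite("pics/s3c.png",x)
x=cv2.resize(b[90:250,200:400],(790,632))[:590];cv2.imwrite("pics/sc3c.png",x)
E
```

```text
4.05 [0.42688885 0.2481919  0.08430375] [-0.07226322 -0.74435287 -0.68607778] 0.016777164983142707
4.1 [0.42662762 0.24809989 0.08387698] [ 0.87918449  0.14705311 -1.15892777] 0.01656263299010308
4.15 [0.42652416 0.24803606 0.08368449] [ 0.92287087  0.92241849 -2.0625329 ] 0.0167847321277721
```

View pics/w3.png

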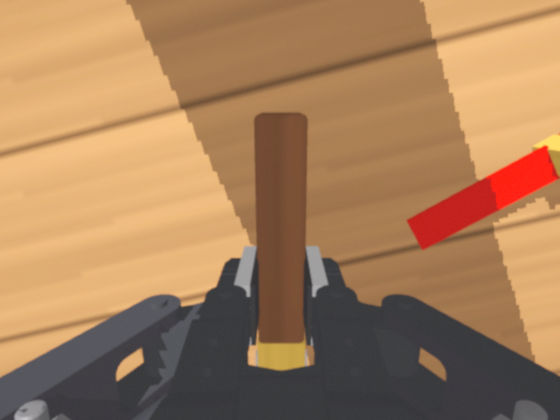

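View pics/s3c.png

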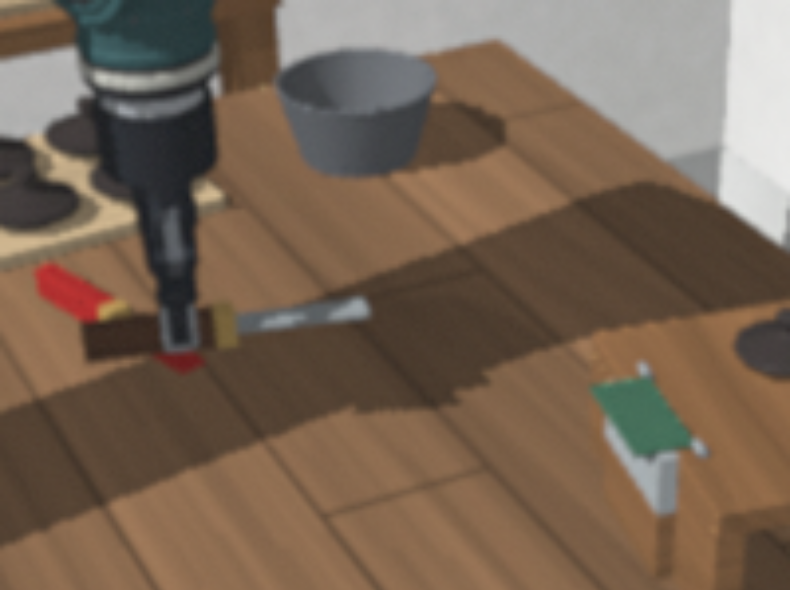

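View pics/sc3c.png

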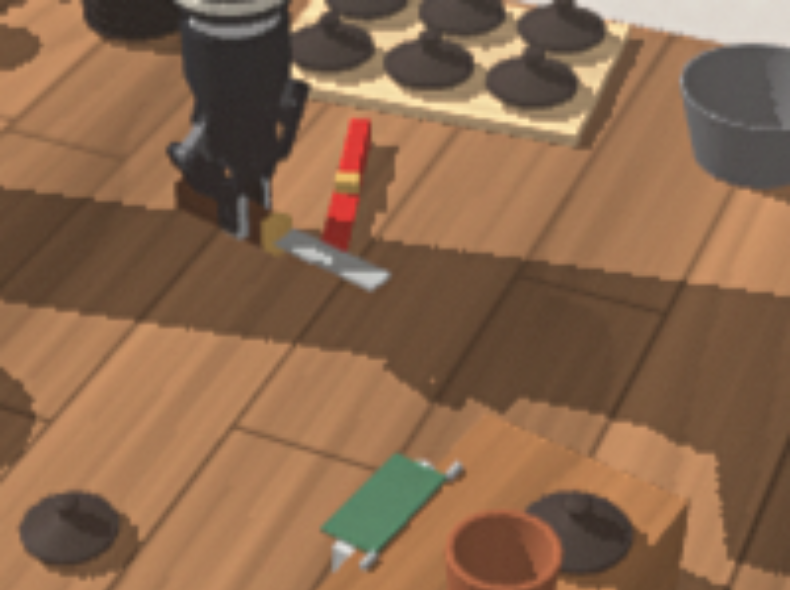

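```bash
python3 - <<'E'
from h import *
np.set_printoptions(precision=4,suppress=True)
p=np.array([.4266,.2481]);z=np.array([.971,-.239]);y=np.array([.239,.971])
d=np.load("pics/w3.npz");W=(d["K"],d["R"],d["t"])
for n,c,u,v,h in (("tip side",CAM["side"],160+368/3.95,90+307/3.95,.0915),("tip scene",CAM["scene"],200+381/3.95,90+280/3.95,.0915),("rear w",W,280.5,114,.103)):
    q=ray(c,u,v,h);e=q[:2]-p;print(n,q,"dz",e@z,"dy",e@y)
# cover from s3/sc3
def obs(n,x0,y0,k,L): return [(n,x0+(u+.5)/k-.5,y0+(v+.5)/k-.5,P) for u,v,P in L]
o=obs("side",160,90,3.95,[(592,387,(-22,41,94)),(652,376,(18,41,94)),(692,442,(18,-41,94)),(642,460,(-22,-41,94))])+obs("scene",200,90,3.95,[(400,453,(-22,41,94)),(322,531,(-22,-41,94)),(369,554,(18,-41,94)),(449,478,(18,41,94))])
q,r=fit(o,[.64,0,-.18]);print(q,np.degrees(q[2]));print(r)
E
```

```text
tip side [0.5503 0.2147 0.0915] dz 0.12814509881513714 dy -0.0028981673589257052
tip scene [0.5514 0.2168 0.0915] dz 0.1286211406467519 dy -0.0005262275033308499
rear w [0.3653 0.2646 0.103 ] dz -0.06349857541859966 dy 0.0013684591647253712
[ 0.6458  0.0088 -0.1879] -10.768217755722256
[[ 0.3284 -0.2314]
 [ 0.2989  0.0488]
 [ 2.0804  0.4598]
 [-1.1466 -1.3317]
 [-1.1912 -0.0798]
 [-0.7999 -0.8179]
 [ 1.1374  0.2402]
 [-0.0468 -0.1297]]
```

Held firmly, with the tip at +128 mm along tool z and on axis, so the grip is centred. The shelf fit is repeatable at about (0.645, 0.009) with yaw -10.6°. Next I'll bring the tip to 60 mm in front of the slot.

jog_arm:
  increments:
    - {"dx": 0, "dy": -0.5, "dz": 0, "rx": -0.056, "ry": 0, "rz": 0, "grip": 0}
    - {"dx": 0, "dy": -1.5, "dz": 0.5, "rx": 0, "ry": 0, "rz": 0, "grip": 0}
    - {"dx": 0, "dy": -2.5, "dz": 1, "rx": 0, "ry": 0, "rz": 0, "grip": 0}
    - {"dx": 0, "dy": -2.5, "dz": 1, "rx": 0, "ry": 0, "rz": 0, "grip": 0}
    - {"dx": 0, "dy": -2.5, "dz": 1, "rx": 0, "ry": 0, "rz": 0, "grip": 0}
    - {"dx": 0, "dy": -2.5, "dz": 1, "rx": 0, "ry": 0, "rz": 0, "grip": 0}
    - {"dx": 0, "dy": -2.5, "dz": 1, "rx": 0, "ry": 0, "rz": 0, "grip": 0}
    - {"dx": 0.3, "dy": -2.5, "dz": 1, "rx": 0, "ry": 0, "rz": 0, "grip": 0}
    - {"dx": 0.4, "dy": -1.5, "dz": 0.5, "rx": 0, "ry": 0, "rz": 0, "grip": 0}
    - {"dx": 0.4, "dy": -1, "dz": 0, "rx": 0, "ry": 0, "rz": 0, "grip": 0}
    - {"dx": 0, "dy": 0, "dz": 0, "rx": 0, "ry": 0, "rz": 0, "grip": 0}

```text
time: 5.25
position: [0.4584, 0.043, 0.0724]
ee_rot: [[-0.002, 0.186, 0.983], [0.0, 0.983, -0.186], [-1.0, -0.0, -0.002]]
contact_force: [-0.1, -0.5, -0.5]
gripper_width: 0.0164
```

```bash
python3 w.py s4 side; python3 w.py sc4 scene; python3 - <<'E'
import cv2,numpy as np
a=cv2.imread("pics/s4.png");b=cv2.imread("pics/sc4.png")
cv2.imwrite("pics/s4c.png",cv2.resize(a[155:255,250:385],None,fx=5.9,fy=5.9,interpolation=cv2.INTER_CUBIC))
cv2.imwrite("pics/sc4c.png",cv2.resize(b[170:270,220:355],None,fx=5.9,fy=5.9,interpolation=cv2.INTER_CUBIC))
E
```

```text
5.3 [0.45868017 0.04372893 0.07275557] [-0.50133558  0.56488932 -0.28246979] 0.016638064081498705
5.35 [0.45893795 0.04410496 0.0730402 ] [-0.85597587 -0.77342325 -0.88408859] 0.01625976628147799
```

View pics/s4c.png

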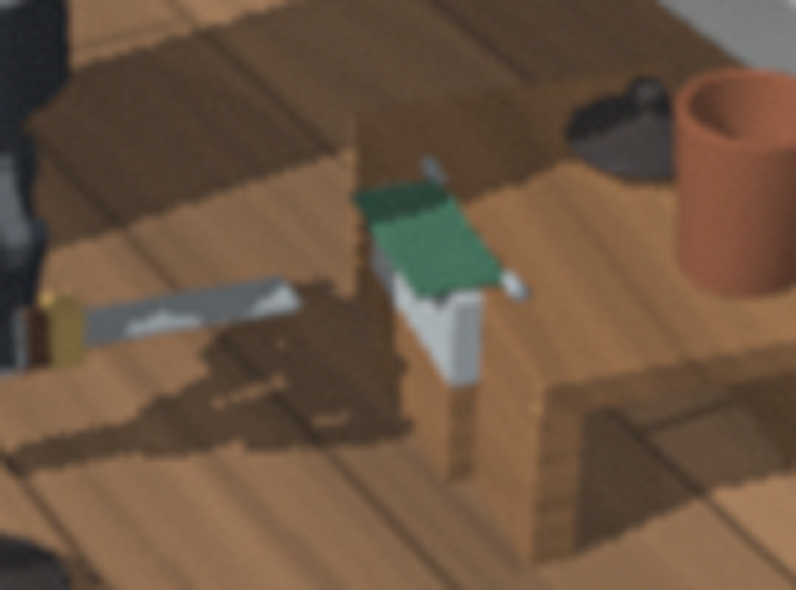

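View pics/sc4c.png

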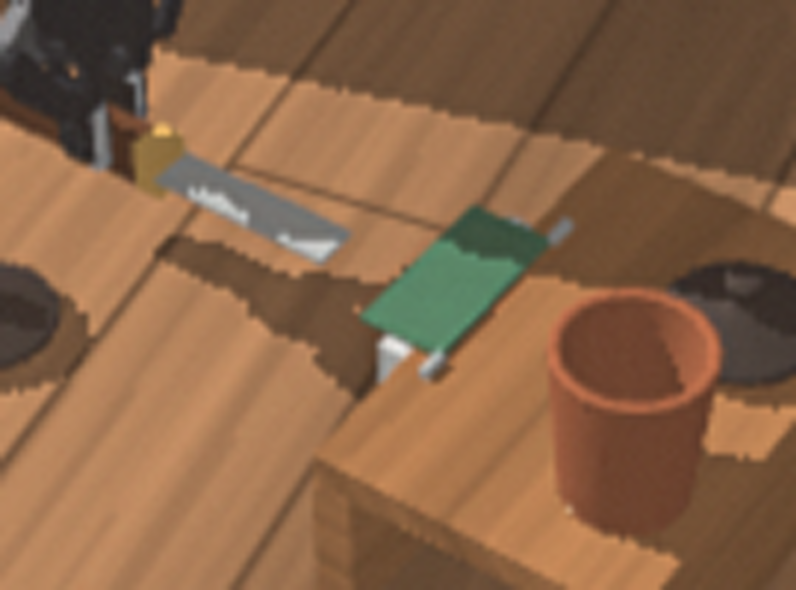

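```bash
python3 - <<'E'
from h import *
np.set_printoptions(precision=4,suppress=True)
K=5.9
S=lambda u,v,h:ray(CAM["scene"],220+(u+.5)/K-.5,170+(v+.5)/K-.5,h)
D=lambda u,v,h:ray(CAM["side"],250+(u+.5)/K-.5,155+(v+.5)/K-.5,h)
print("tip S",S(336,247,.0815),"tip D",D(293,298,.0815))
fS=(S(476,205,.094)+S(363,320,.094))/2; fD=(D(355,196,.094)+D(412,297,.094))/2
print("front mid",fS,fD); 
hS=(S(550,242,.094)+S(432,355,.094))/2; hD=(D(440,182,.094)+D(500,288,.094))/2
print("hinge mid",hS,hD, "slot", fS[:2]*.45+hS[:2]*.55, fD[:2]*.45+hD[:2]*.55)
s=S(476,205,.094)-S(363,320,.094);print(np.degrees(np.arctan2(-s[0],s[1])),np.linalg.norm(s))
s=D(355,196,.094)-D(412,297,.094);print(np.degrees(np.arctan2(-s[0],s[1])),np.linalg.norm(s))
E
```

```text
tip S [0.5846 0.0179 0.0815] tip D [0.5797 0.012  0.0815]
front mid [0.6262 0.0125 0.094 ] [0.6218 0.0126 0.094 ]
hinge mid [0.6614 0.0049 0.094 ] [0.6576 0.0036 0.094 ] slot [0.6455 0.0083] [0.6415 0.0076]
-9.875123408218247 0.08305484855868227
-12.923911415801763 0.07973682904700398
```

jog_arm:
  increments:
    - {"dx": 0, "dy": 0, "dz": 0.5, "rx": 0, "ry": 0, "rz": 0, "grip": 0}
    - {"dx": 0, "dy": 0, "dz": 1, "rx": 0, "ry": 0, "rz": 0, "grip": 0}
    - {"dx": 0, "dy": 0, "dz": 1, "rx": 0, "ry": 0, "rz": 0, "grip": 0}
    - {"dx": 0, "dy": 0, "dz": 1, "rx": 0, "ry": 0, "rz": 0, "grip": 0}
    - {"dx": 0, "dy": 0, "dz": 1, "rx": 0, "ry": 0, "rz": 0, "grip": 0}
    - {"dx": 0, "dy": 0, "dz": 0.5, "rx": 0, "ry": 0, "rz": 0, "grip": 0}
    - {"dx": 0, "dy": 0, "dz": 0, "rx": 0, "ry": 0, "rz": 0, "grip": 0}

```text
time: 6.05
position: [0.5092, 0.0343, 0.0731]
ee_rot: [[0.0, 0.185, 0.983], [-0.0, 0.983, -0.185], [-1.0, -0.0, 0.0]]
contact_force: [0.0, 0.4, -0.6]
gripper_width: 0.0164
```

```bash
python3 w.py s5 side; python3 w.py sc5 scene; python3 - <<'E'
import cv2,numpy as np
a=cv2.imread("pics/s5.png");b=cv2.imread("pics/sc5.png")
c=lambda a:cv2.resize(a,None,fx=5.9,fy=5.9,interpolation=cv2.INTER_CUBIC)
cv2.imwrite("pics/s5c.png",np.hstack([cv2.resize(a[165:235,280:350],(399,399),interpolation=2),cv2.resize(b[180:250,250:320],(399,399),interpolation=2)]))
E
```

```text
6.1 [0.50855137 0.03437642 0.07309809] [-0.52140619 -0.1424425  -1.02056306] 0.016605337505985036
6.15 [0.50825325 0.03443397 0.07314336] [-0.41683057 -0.44644918 -0.23608408] 0.016479439305771126
```

View pics/s5c.png

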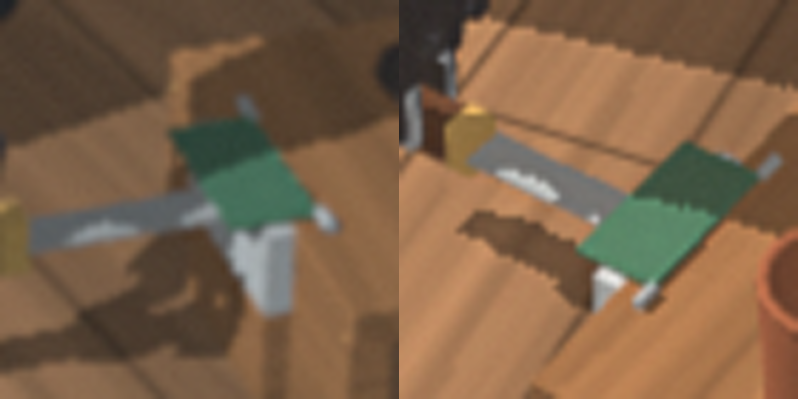

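The blade is under the edge, with about 11 mm of overlap. Now I'll lift along the arc.

jog_arm:
  increments:
    - {"dx": -0.4, "dy": 0, "dz": 0, "rx": 0, "ry": 0, "rz": 0, "grip": 0}
    - {"dx": -0.4, "dy": 0, "dz": 0, "rx": 0, "ry": 0, "rz": 0, "grip": 0}
    - {"dx": -0.4, "dy": 0, "dz": 0, "rx": 0, "ry": 0, "rz": 0, "grip": 0}
    - {"dx": -0.5, "dy": 0, "dz": 0.05, "rx": 0, "ry": 0, "rz": 0, "grip": 0}
    - {"dx": -0.5, "dy": 0, "dz": 0.1, "rx": 0, "ry": 0, "rz": 0, "grip": 0}
    - {"dx": -0.5, "dy": 0, "dz": 0.2, "rx": 0, "ry": 0, "rz": 0, "grip": 0}
    - {"dx": -0.5, "dy": 0, "dz": 0.35, "rx": 0, "ry": 0, "rz": 0, "grip": 0}
    - {"dx": 0, "dy": 0, "dz": 0, "rx": 0, "ry": 0, "rz": 0, "grip": 0}

```text
time: 6.95
position: [0.5163, 0.033, 0.106]
ee_rot: [[0.001, 0.185, 0.983], [-0.0, 0.983, -0.185], [-1.0, 0.0, 0.001]]
contact_force: [-0.3, 0.4, -0.8]
gripper_width: 0.0169
```

```bash
python3 w.py s6 side; python3 - <<'E'
import cv2,numpy as np
a=cv2.imread("pics/s6.png")
cv2.imwrite("pics/s6c.png",cv2.resize(a[135:235,270:370],(590,590),interpolation=2))
E
```

```text
7.0 [0.51588447 0.03306132 0.10554197] [ 0.26994256 -0.20139589 -1.40372128] 0.016508056562272656
```

View pics/s6c.png

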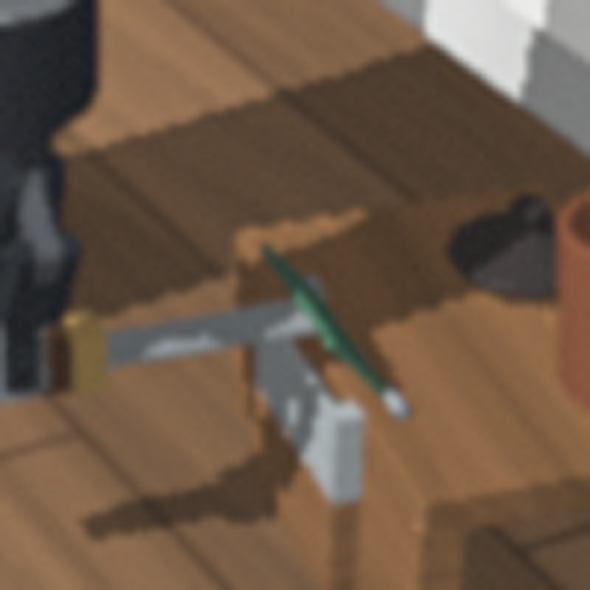

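The cover is edge-on to the side camera at about 50°, resting on the blade. I'll keep going up and over.

jog_arm:
  increments:
    - {"dx": -0.3, "dy": 0, "dz": 0.4, "rx": 0, "ry": 0, "rz": 0, "grip": 0}
    - {"dx": -0.3, "dy": 0, "dz": 0.5, "rx": 0, "ry": 0, "rz": 0, "grip": 0}
    - {"dx": -0.2, "dy": 0, "dz": 0.5, "rx": 0, "ry": 0, "rz": 0, "grip": 0}
    - {"dx": 0, "dy": 0, "dz": 0.5, "rx": 0, "ry": 0, "rz": 0, "grip": 0}
    - {"dx": 0, "dy": 0, "dz": 0.5, "rx": 0, "ry": 0, "rz": 0, "grip": 0}
    - {"dx": 0, "dy": 0, "dz": 0.5, "rx": 0, "ry": 0, "rz": 0, "grip": 0}
    - {"dx": 0, "dy": 0, "dz": 0.4, "rx": 0, "ry": 0, "rz": 0, "grip": 0}
    - {"dx": 0, "dy": 0, "dz": 0, "rx": 0, "ry": 0, "rz": 0, "grip": 0}

```text
time: 7.8
position: [0.5483, 0.0269, 0.1131]
ee_rot: [[0.0, 0.185, 0.983], [-0.0, 0.983, -0.185], [-1.0, -0.0, 0.0]]
contact_force: [-0.0, -0.2, -0.4]
gripper_width: 0.0164
```

```bash
python3 w.py s7 side; python3 - <<'E'
import cv2,numpy as np
a=cv2.imread("pics/s7.png")
cv2.imwrite("pics/s7c.png",cv2.resize(a[135:235,270:370],(590,590),interpolation=2))
E
```

```text
7.85 [0.5479788  0.0269925  0.11313217] [ 0.72774596  0.44064179 -0.62474141] 0.016380853114444576
```

View pics/s7c.png

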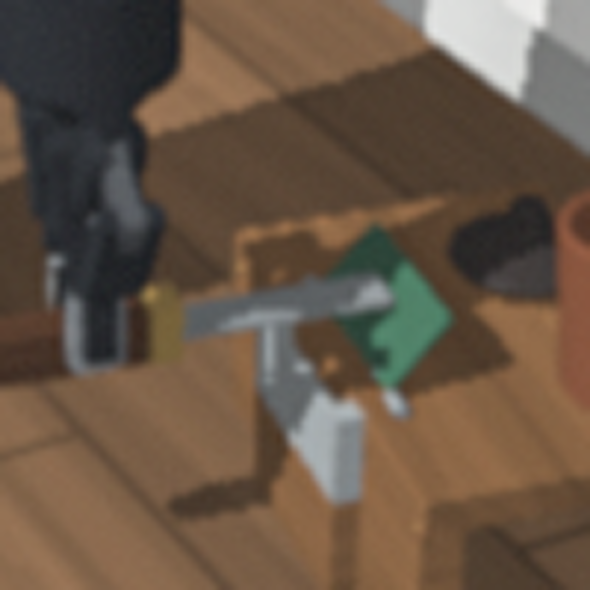

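jog_arm:
  increments:
    - {"dx": 0, "dy": 0, "dz": 0, "rx": 0, "ry": 0, "rz": 0, "grip": 0}
    - {"dx": 0, "dy": 0, "dz": 0, "rx": 0, "ry": 0, "rz": 0, "grip": 0}
    - {"dx": 0, "dy": 0, "dz": 0, "rx": 0, "ry": 0, "rz": 0, "grip": 0}

```text
time: 8.15
position: [0.5477, 0.0271, 0.1133]
ee_rot: [[0.0, 0.185, 0.983], [0.0, 0.983, -0.185], [-1.0, 0.0, 0.0]]
contact_force: [1.0, -1.0, -1.0]
gripper_width: 0.0167
```

```bash
python3 w.py s8 side; python3 w.py sc8 scene;python3 - <<'E'
import cv2,numpy as np
a=cv2.imread("pics/s8.png");b=cv2.imread("pics/sc8.png")
cv2.imwrite("pics/s8c.png",np.hstack([cv2.resize(a[150:220,300:370],(399,399),interpolation=2),cv2.resize(b[180:250,270:340],(399,399),interpolation=2)]))
E
```

```text
8.2 [0.54770551 0.02705816 0.11334153] [ 0.34992946 -0.71914201 -1.34268495] 0.01715012635138279
8.25 [0.54776083 0.02707601 0.11332012] [-0.32086213 -0.05461075 -1.22885554] 0.01669584826081974
```

View pics/s8c.png

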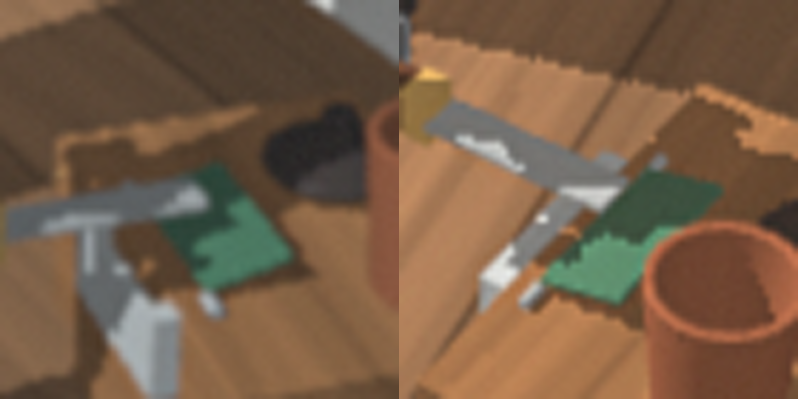

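The cover is lying back fully open. I'll retreat and lay the knife near its old spot.

jog_arm:
  increments:
    - {"dx": -0.3, "dy": 0, "dz": -1, "rx": 0, "ry": 0, "rz": 0, "grip": 0}
    - {"dx": -0.2, "dy": 0, "dz": -2, "rx": 0, "ry": 0, "rz": 0, "grip": 0}
    - {"dx": 0, "dy": 0.5, "dz": -2.5, "rx": 0, "ry": 0, "rz": 0, "grip": 0}
    - {"dx": 0, "dy": 1.5, "dz": -2.5, "rx": 0, "ry": 0, "rz": 0, "grip": 0}
    - {"dx": 0, "dy": 2.5, "dz": -2, "rx": 0, "ry": 0, "rz": 0, "grip": 0}
    - {"dx": 0, "dy": 2.5, "dz": -1.5, "rx": 0, "ry": 0, "rz": 0, "grip": 0}
    - {"dx": 0.5, "dy": 2.5, "dz": -1, "rx": 0, "ry": 0, "rz": 0, "grip": 0}
    - {"dx": 1, "dy": 2.5, "dz": -1, "rx": 0, "ry": 0, "rz": 0, "grip": 0}
    - {"dx": 1, "dy": 2.5, "dz": -1, "rx": 0, "ry": 0, "rz": 0, "grip": 0}
    - {"dx": 1.5, "dy": 2, "dz": -1, "rx": 0, "ry": 0, "rz": 0, "grip": 0}
    - {"dx": 1.5, "dy": 1, "dz": 0, "rx": 0, "ry": 0, "rz": 0, "grip": 0}
    - {"dx": 0, "dy": 0, "dz": 0, "rx": 0, "ry": 0, "rz": 0, "grip": 0}

```text
time: 9.45
position: [0.4263, 0.2283, 0.0622]
ee_rot: [[-0.002, 0.183, 0.983], [-0.001, 0.983, -0.183], [-1.0, -0.001, -0.002]]
contact_force: [-0.6, -0.0, -0.1]
gripper_width: 0.0168
```

```bash
python3 w.py w9
```

```text
9.5 [0.42682322 0.22766356 0.06312753] [-0.21988991 -0.2886117  -0.39289962] 0.016339583465793037
```

View pics/w9.png

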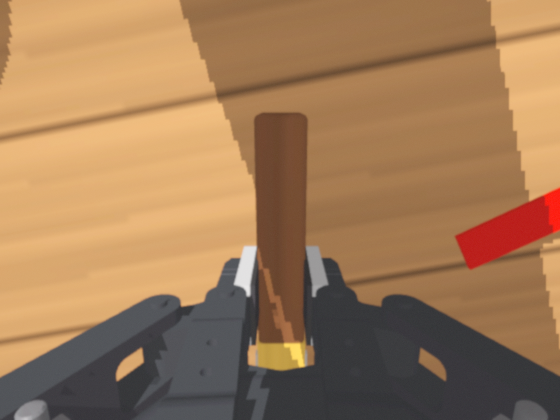

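jog_arm:
  increments:
    - {"dx": 2, "dy": 0, "dz": 0, "rx": 0, "ry": 0, "rz": 0, "grip": 0}
    - {"dx": 2, "dy": 0, "dz": 0, "rx": 0, "ry": 0, "rz": 0, "grip": 0}
    - {"dx": 1, "dy": 0, "dz": 0, "rx": 0, "ry": 0, "rz": 0, "grip": 0}
    - {"dx": 0.5, "dy": 0, "dz": 0, "rx": 0, "ry": 0, "rz": 0, "grip": 0}
    - {"dx": 0.2, "dy": 0, "dz": 0, "rx": 0, "ry": 0, "rz": 0, "grip": 0}
    - {"dx": 0.1, "dy": 0, "dz": 0, "rx": 0, "ry": 0, "rz": 0, "grip": 0}
    - {"dx": 0, "dy": 0, "dz": 0, "rx": 0, "ry": 0, "rz": 0, "grip": 0}

```text
time: 10.2
position: [0.4281, 0.2277, 0.0058]
ee_rot: [[0.001, 0.185, 0.983], [0.0, 0.983, -0.185], [-1.0, 0.0, 0.001]]
contact_force: [0.4, 0.2, -0.5]
gripper_width: 0.0165
```

jog_arm:
  increments:
    - {"dx": 0.1, "dy": 0, "dz": 0, "rx": 0, "ry": 0, "rz": 0, "grip": 0}
    - {"dx": 0, "dy": 0, "dz": 0, "rx": 0, "ry": 0, "rz": 0, "grip": 0.4}
    - {"dx": 0, "dy": 0, "dz": 0, "rx": 0, "ry": 0, "rz": 0, "grip": 0.6}
    - {"dx": 0, "dy": 0, "dz": 0, "rx": 0, "ry": 0, "rz": 0, "grip": 0.6}
    - {"dx": 0, "dy": 0, "dz": 0, "rx": 0, "ry": 0, "rz": 0, "grip": 0.6}
    - {"dx": 0, "dy": 0, "dz": 0, "rx": 0, "ry": 0, "rz": 0, "grip": 0.6}
    - {"dx": -1, "dy": 0, "dz": 0, "rx": 0, "ry": 0, "rz": 0, "grip": 0.6}
    - {"dx": -2, "dy": 0, "dz": 0, "rx": 0, "ry": 0, "rz": 0, "grip": 0.6}
    - {"dx": -3, "dy": 0, "dz": 0, "rx": 0, "ry": 0, "rz": 0, "grip": 0.6}
    - {"dx": -3, "dy": 0, "dz": 0, "rx": 0, "ry": 0, "rz": 0, "grip": 0.6}
    - {"dx": -2, "dy": 0, "dz": 0, "rx": 0, "ry": 0, "rz": 0, "grip": 0.6}
    - {"dx": 0, "dy": 0, "dz": 0, "rx": 0, "ry": 0, "rz": 0, "grip": 0.6}

```text
time: 11.4
position: [0.4291, 0.2281, 0.1173]
ee_rot: [[0.004, 0.185, 0.983], [0.001, 0.983, -0.185], [-1.0, 0.002, 0.004]]
contact_force: [0.8, -0.3, -0.8]
gripper_width: 0.0509
```

```bash
python3 w.py w10; python3 w.py s10 side
```

```text
11.45 [0.42847385 0.2279041  0.11572542] [-0.08499736 -0.27126692 -0.41160265] 0.05146847580917522
11.5 [0.42792081 0.2277016  0.11467145] [ 0.04201907 -0.24322989 -0.37319434] 0.05157938375038453
```

View pics/w10.png

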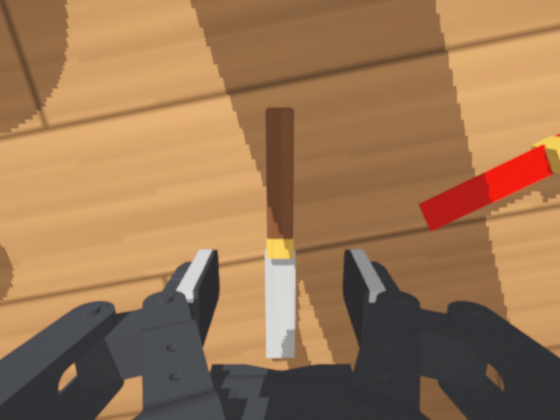

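View pics/s10.png

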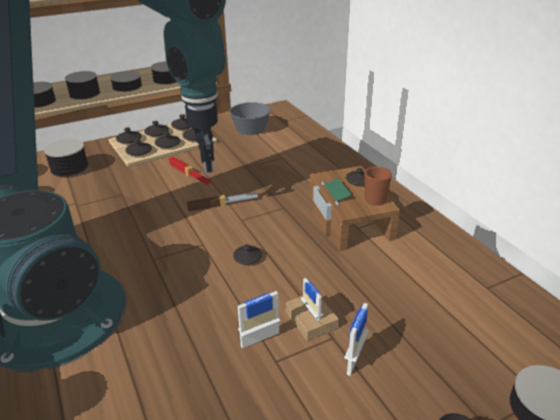

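The knife lies on the table and is let go, and the cover is still open. On the way to the holder I'll look at the open slot with the wrist camera.

jog_arm:
  increments:
    - {"dx": -2, "dy": 0, "dz": 0, "rx": 0, "ry": 0, "rz": 0, "grip": 0.6}
    - {"dx": -3, "dy": -1, "dz": 1.5, "rx": 0, "ry": 0, "rz": 0, "grip": 0.6}
    - {"dx": -3, "dy": -1.5, "dz": 2.5, "rx": 0, "ry": 0, "rz": 0, "grip": 0.6}
    - {"dx": -2.5, "dy": -2, "dz": 3, "rx": 0, "ry": 0, "rz": 0, "grip": 0.6}
    - {"dx": 0, "dy": -2, "dz": 3, "rx": 0, "ry": 0, "rz": 0, "grip": 0.6}
    - {"dx": 0, "dy": -2, "dz": 3, "rx": 0, "ry": 0, "rz": 0, "grip": 0.6}
    - {"dx": 0, "dy": -2, "dz": 3, "rx": 0, "ry": 0, "rz": 0, "grip": 0.6}
    - {"dx": 0, "dy": -2, "dz": 3, "rx": 0, "ry": 0, "rz": 0, "grip": 0.6}
    - {"dx": 0, "dy": -2, "dz": 3, "rx": 0, "ry": 0, "rz": 0, "grip": 0.6}
    - {"dx": 0, "dy": -1.5, "dz": 2, "rx": 0, "ry": 0, "rz": 0, "grip": 0.6}
    - {"dx": 0, "dy": -0.5, "dz": 1, "rx": 0, "ry": 0, "rz": 0, "grip": 0.6}
    - {"dx": 0, "dy": 0, "dz": 0, "rx": 0.14, "ry": 0, "rz": 0, "grip": 0.6}

```text
time: 12.7
position: [0.6435, 0.0185, 0.2178]
ee_rot: [[-0.002, 0.322, 0.947], [0.0, 0.947, -0.322], [-1.0, -0.0, -0.002]]
contact_force: [-1.1, 0.4, 0.1]
gripper_width: 0.0511
```

jog_arm:
  increments:
    - {"dx": 0, "dy": 0, "dz": 0, "rx": 0.145, "ry": 0, "rz": 0, "grip": 0.6}
    - {"dx": 0, "dy": 0, "dz": 0, "rx": 0.145, "ry": 0, "rz": 0, "grip": 0.6}
    - {"dx": 0, "dy": 0, "dz": 0, "rx": 0.145, "ry": 0, "rz": 0, "grip": 0.6}
    - {"dx": 0, "dy": 0, "dz": 0, "rx": 0.145, "ry": 0, "rz": 0, "grip": 0.6}
    - {"dx": 0, "dy": 0, "dz": 0, "rx": 0.145, "ry": 0, "rz": 0, "grip": 0.6}
    - {"dx": 0, "dy": 0, "dz": 0, "rx": 0.145, "ry": 0, "rz": 0, "grip": 0.6}
    - {"dx": 0, "dy": 0, "dz": 0, "rx": 0.145, "ry": 0, "rz": 0, "grip": 0.6}
    - {"dx": 0, "dy": 0, "dz": 0, "rx": 0.145, "ry": 0, "rz": 0, "grip": 0.6}
    - {"dx": 0, "dy": 0, "dz": 0, "rx": 0.145, "ry": 0, "rz": 0, "grip": 0.6}
    - {"dx": 0, "dy": 0, "dz": 0, "rx": 0.125, "ry": 0, "rz": 0, "grip": 0.6}
    - {"dx": 0, "dy": 0, "dz": 0, "rx": 0, "ry": 0, "rz": 0, "grip": 0.6}
    - {"dx": 0, "dy": 0, "dz": 0, "rx": 0, "ry": 0, "rz": 0, "grip": 0.6}

```text
time: 13.9
position: [0.6427, 0.0198, 0.2189]
ee_rot: [[-0.001, 0.984, -0.18], [0.0, -0.18, -0.984], [-1.0, -0.001, 0.0]]
contact_force: [-0.2, 0.3, 0.2]
gripper_width: 0.0509
```

```bash
python3 w.py w11; python3 -c "
from cell import *;print(get_state()['joint_positions'])"
```

```text
13.95 [0.64276802 0.01968669 0.21898625] [-0.02602331  0.2982503   0.39589531] 0.05083150616681924
[-5.50041929e+00  2.72723541e+01  1.44404538e+01  7.72033388e+01
  1.46687112e-03  9.48756843e+01]
```

View pics/w11.png

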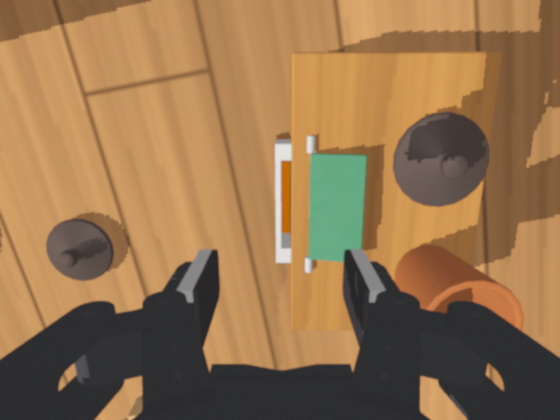

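The lip shows at columns 275–291 and rows 140–263, with the orange seat visible inside; the cover at (338,208) is open. I'll enlarge it to measure.

```bash
python3 - <<'E'
import cv2
a=cv2.imread("pics/w11.png")
cv2.imwrite("pics/w11c.png",cv2.resize(a[125:275,260:380],None,fx=4,fy=4,interpolation=2))
E
```

```text
(no output)
```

View pics/w11c.png

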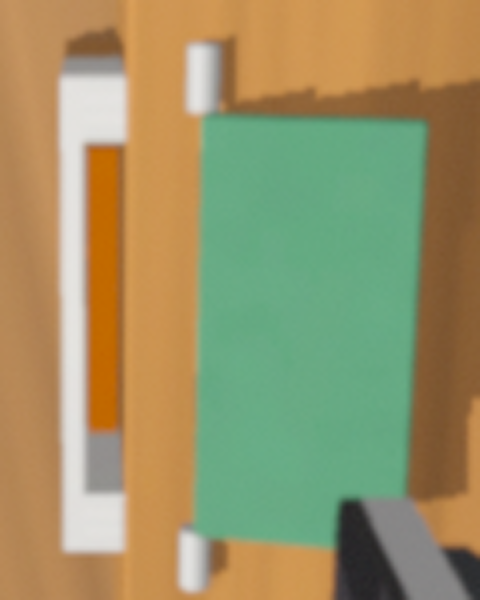

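```bash
python3 - <<'E'
from h import *
np.set_printoptions(precision=4,suppress=True)
d=np.load("pics/w11.npz");W=(d["K"],d["R"],d["t"])
P=lambda u,v,h=.09:ray(W,260+(u+.5)/4-.5,125+(v+.5)/4-.5,h)
a,b,c,e=P(86,145),P(125,145),P(86,493),P(125,493)
print("w",np.linalg.norm(a-b),"l",np.linalg.norm(a-c),"ctr",(a+b+c+e)/4)
s=a-c;print("yaw",np.degrees(np.arctan2(-s[0],s[1])))
f,g=P(60,73),P(62,552);s=f-g;print("lip",np.linalg.norm(s),np.degrees(np.arctan2(-s[0],s[1])),(f+g)/2)
ctr=(a+b+c+e)/4;st=get_state();E=np.array(st["ee_rot"]);print("in tool",E.T@(ctr-st["position"]))
E
```

```text
w 0.007231285030783201 l 0.06906177874529457 ctr [0.6442 0.0118 0.09  ]
yaw -10.362708839168372
lip 0.09492046591379681 -10.385940251072546 [0.6358 0.0136 0.09  ]
in tool [0.129  0.0029 0.0075]
```

Slot centre is at (0.644, 0.012), yaw -10.4°, and its length matches (69 against 70 mm). Next, hover over the block.

jog_arm:
  increments:
    - {"dx": 0, "dy": -0.7, "dz": 1.5, "rx": 0, "ry": 0, "rz": 0, "grip": 0.6}
    - {"dx": 0, "dy": -1.3, "dz": 2.8, "rx": 0, "ry": 0, "rz": 0, "grip": 0.6}
    - {"dx": 0, "dy": -1.3, "dz": 3, "rx": 0, "ry": 0, "rz": 0, "grip": 0.6}
    - {"dx": 0, "dy": -1.3, "dz": 3, "rx": 0, "ry": 0, "rz": 0, "grip": 0.6}
    - {"dx": 0, "dy": -1.3, "dz": 3, "rx": 0, "ry": 0, "rz": 0, "grip": 0.6}
    - {"dx": 0, "dy": -1.3, "dz": 3, "rx": 0, "ry": 0, "rz": 0, "grip": 0.6}
    - {"dx": 0, "dy": -1.3, "dz": 3, "rx": 0, "ry": 0, "rz": 0, "grip": 0.6}
    - {"dx": 0, "dy": -1.3, "dz": 3, "rx": 0, "ry": 0, "rz": 0, "grip": 0.6}
    - {"dx": 0, "dy": -1.3, "dz": 3, "rx": 0, "ry": 0, "rz": 0, "grip": 0.6}
    - {"dx": 0.5, "dy": -1.3, "dz": 3, "rx": 0, "ry": 0, "rz": 0, "grip": 0.6}
    - {"dx": 1, "dy": -0.6, "dz": 1.5, "rx": -0.1, "ry": 0, "rz": 0, "grip": 0.6}
    - {"dx": 0, "dy": 0, "dz": 0, "rx": -0.086, "ry": 0, "rz": 0, "grip": 0.6}

```text
time: 15.15
position: [0.459, -0.2509, 0.2033]
ee_rot: [[-0.001, 1.0, 0.005], [0.001, 0.005, -1.0], [-1.0, -0.001, -0.001]]
contact_force: [-0.1, -0.7, -0.0]
gripper_width: 0.0513
```

jog_arm:
  increments:
    - {"dx": 0, "dy": 0, "dz": 0, "rx": 0, "ry": 0, "rz": 0, "grip": 0.6}

```text
time: 15.25
position: [0.46, -0.2499, 0.2041]
ee_rot: [[-0.0, 1.0, 0.004], [0.0, 0.004, -1.0], [-1.0, -0.0, -0.0]]
contact_force: [0.5, 0.8, 0.7]
gripper_width: 0.0511
```

```bash
python3 w.py w12
```

```text
15.3 [ 0.46034779 -0.24965409  0.20430273] [-0.39112824 -0.06665509  0.0328977 ] 0.05120169904341323
```

View pics/w12.png

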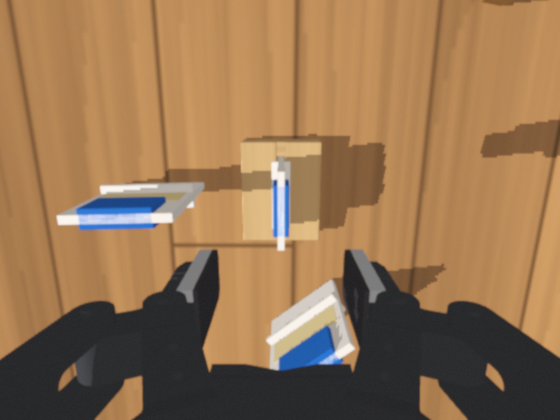

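```bash
python3 - <<'E'
import cv2
from h import *
a=cv2.imread("pics/w12.png")
cv2.imwrite("pics/w12c.png",cv2.resize(a[130:260,230:335],None,fx=4.5,fy=4.5,interpolation=2))
E
```

```text
(no output)
```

View pics/w12c.png

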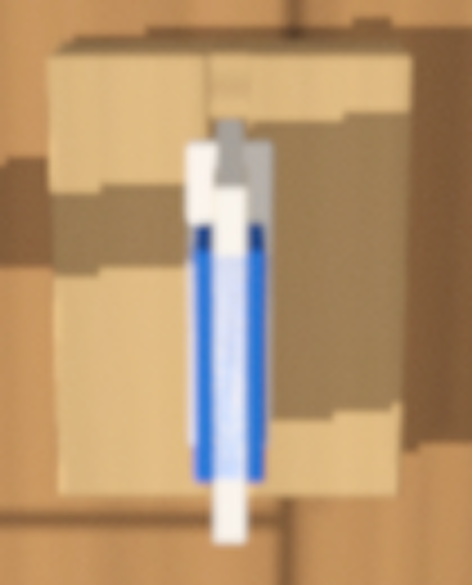

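```bash
python3 - <<'E'
from h import *
np.set_printoptions(precision=4,suppress=True)
d=np.load("pics/w12.npz");W=(d["K"],d["R"],d["t"])
P=lambda u,v,h=.088:ray(W,230+(u+.5)/4.5-.5,130+(v+.5)/4.5-.5,h)
a,b=P(231,185),P(229.5,545);print("len",np.linalg.norm(a-b),(a+b)/2,np.degrees(np.arctan2(-(a-b)[0],(a-b)[1])))
c,e=P(230.5,252),P(230,482);print("bar",np.linalg.norm(c-e),(c+e)/2, "w",np.linalg.norm(P(193,400)-P(266,400)))
q=[P(48,55,.028),P(412,55,.028),P(396,495,.028),P(58,495,.028)];print("block",sum(q)/4,np.linalg.norm(q[0]-q[1]),np.linalg.norm(q[1]-q[2]))
s=q[0]-q[3];print(np.degrees(np.arctan2(-s[0],s[1])))
E
```

```text
len 0.06105977934471407 [ 0.4592 -0.2584  0.088 ] -0.033966607371090834
bar 0.03901564356372351 [ 0.4592 -0.2582  0.088 ] w 0.01195484353407429
block [ 0.4588 -0.2579  0.028 ] 0.06949433728624214 0.0893320364875768
-0.13618164247537035
```

Sizes match the smallest holder (61 mm plate and 39×12 mm bar). I'll descend to grip it.

jog_arm:
  increments:
    - {"dx": 1, "dy": -0.1, "dz": 0.4, "rx": 0, "ry": 0, "rz": 0, "grip": 0.5}
    - {"dx": 2.5, "dy": 0, "dz": 0.45, "rx": 0, "ry": 0, "rz": 0, "grip": 0.5}
    - {"dx": 3, "dy": 0, "dz": 0, "rx": 0, "ry": 0, "rz": 0, "grip": 0.5}
    - {"dx": 2.5, "dy": 0, "dz": 0, "rx": 0, "ry": 0, "rz": 0, "grip": 0.5}
    - {"dx": 2, "dy": 0, "dz": 0, "rx": 0, "ry": 0, "rz": 0, "grip": 0.5}
    - {"dx": 1.5, "dy": 0, "dz": 0, "rx": 0, "ry": 0, "rz": 0, "grip": 0.5}
    - {"dx": 1, "dy": 0, "dz": 0, "rx": 0, "ry": 0, "rz": 0, "grip": 0.5}
    - {"dx": 0.6, "dy": 0, "dz": 0, "rx": 0, "ry": 0, "rz": 0, "grip": 0.5}
    - {"dx": 0.3, "dy": 0, "dz": 0, "rx": 0, "ry": 0, "rz": 0, "grip": 0.5}
    - {"dx": 0, "dy": 0, "dz": 0, "rx": 0, "ry": 0, "rz": 0, "grip": 0.5}
    - {"dx": 0, "dy": 0, "dz": 0, "rx": 0, "ry": 0, "rz": 0, "grip": 0.5}

```text
time: 16.4
position: [0.4597, -0.2584, 0.0607]
ee_rot: [[0.001, 1.0, 0.001], [-0.001, 0.001, -1.0], [-1.0, 0.001, 0.001]]
contact_force: [-0.6, 0.3, 1.0]
gripper_width: 0.0428
```

```bash
python3 w.py w13
```

```text
16.45 [ 0.459718   -0.25839107  0.0607912 ] [-0.41683998  0.6469994  -0.53425276] 0.04285608768932156
```

View pics/w13.png

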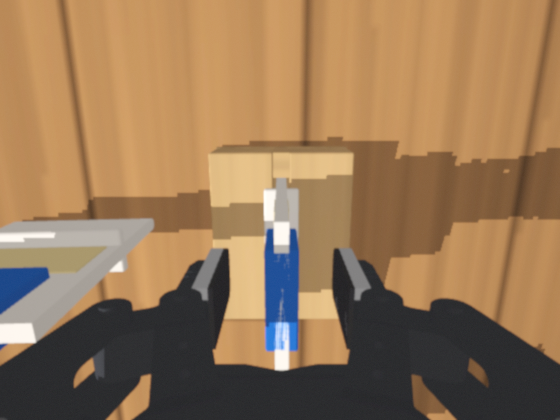

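The bar (columns 265–298) sits centred between the pads. I'll close and lift.

jog_arm:
  increments:
    - {"dx": 0, "dy": 0, "dz": 0, "rx": 0, "ry": 0, "rz": 0, "grip": 0.3}
    - {"dx": 0, "dy": 0, "dz": 0, "rx": 0, "ry": 0, "rz": 0, "grip": 0.2}
    - {"dx": 0, "dy": 0, "dz": 0, "rx": 0, "ry": 0, "rz": 0, "grip": 0}
    - {"dx": 0, "dy": 0, "dz": 0, "rx": 0, "ry": 0, "rz": 0, "grip": 0}
    - {"dx": 0, "dy": 0, "dz": 0, "rx": 0, "ry": 0, "rz": 0, "grip": 0}
  grip_force: 80

```text
time: 16.95
position: [0.4596, -0.2583, 0.0606]
ee_rot: [[0.0, 1.0, 0.001], [-0.0, 0.001, -1.0], [-1.0, 0.0, 0.0]]
contact_force: [-0.3, 0.7, 5.0]
gripper_width: 0.0108
```

```bash
python3 w.py w14
```

```text
17.0 [ 0.45959593 -0.25828855  0.06061764] [-1.1148918   1.69624739  5.89754837] 0.01060250118765342
```

View pics/w14.png

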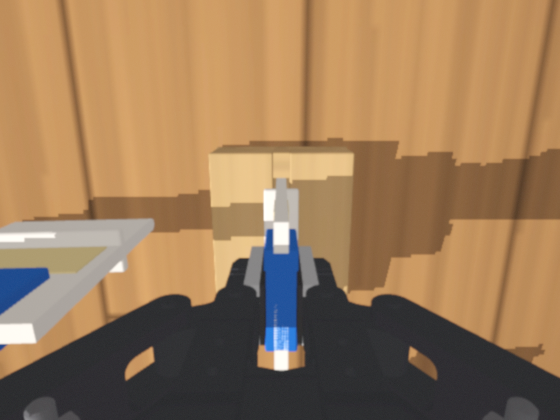

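jog_arm:
  increments:
    - {"dx": -0.5, "dy": 0, "dz": 0, "rx": 0, "ry": 0, "rz": 0, "grip": 0}
    - {"dx": -1, "dy": 0, "dz": 0, "rx": 0, "ry": 0, "rz": 0, "grip": 0}
    - {"dx": -1.5, "dy": 0, "dz": 0, "rx": 0, "ry": 0, "rz": 0, "grip": 0}
    - {"dx": -2, "dy": 0, "dz": 0, "rx": 0, "ry": 0, "rz": 0, "grip": 0}
    - {"dx": -2, "dy": 0, "dz": 0, "rx": 0, "ry": 0, "rz": 0, "grip": 0}
    - {"dx": -2, "dy": 0, "dz": 0, "rx": 0, "ry": 0, "rz": 0, "grip": 0}
    - {"dx": -2, "dy": 0, "dz": 0, "rx": 0, "ry": 0, "rz": 0, "grip": 0}
    - {"dx": -2, "dy": 0, "dz": 0, "rx": 0, "ry": 0, "rz": 0, "grip": 0}
    - {"dx": 0, "dy": 0, "dz": 0, "rx": 0, "ry": 0, "rz": 0, "grip": 0}

```text
time: 17.9
position: [0.4603, -0.2588, 0.1932]
ee_rot: [[0.003, 1.0, 0.001], [-0.003, 0.001, -1.0], [-1.0, 0.003, 0.003]]
contact_force: [1.0, -0.3, -0.6]
gripper_width: 0.0107
```

```bash
python3 w.py s15 side;python3 w.py sc15 scene; python3 w.py w15; python3 - <<'E'
import cv2,numpy as np
a=cv2.imread("pics/s15.png");b=cv2.imread("pics/sc15.png")
cv2.imwrite("pics/s15c.png",np.hstack([cv2.resize(a[210:340,250:380],(399,399),interpolation=2),cv2.resize(b[190:320,120:250],(399,399),interpolation=2)]))
E
```

```text
17.95 [ 0.45991    -0.25853236  0.19159247] [-0.26107074  0.31845333 -0.84684086] 0.010979157569872703
18.0 [ 0.45950352 -0.25822271  0.1905526 ] [-0.17256974 -0.08998693 -1.39582639] 0.010588580020113373
18.05 [ 0.45923111 -0.25802709  0.18995261] [-0.42656459  0.20162042 -0.75839179] 0.0106517328755199
```

View pics/s15c.png

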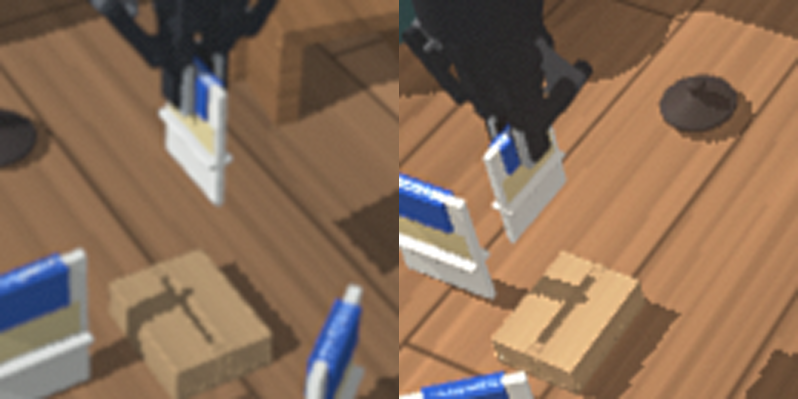

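View pics/w15.png

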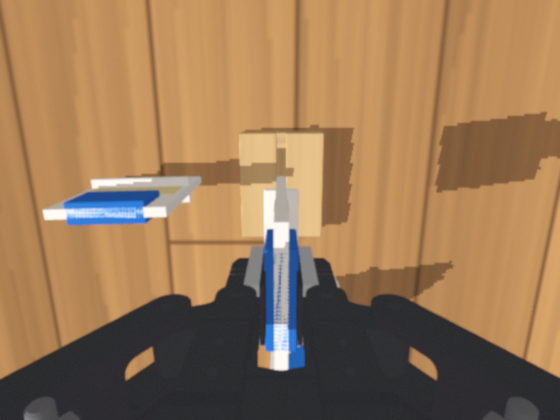

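The holder came out upright. Next I'll carry it over the slot.

jog_arm:
  increments:
    - {"dx": 0, "dy": 0.8, "dz": -1.2, "rx": 0, "ry": 0, "rz": 0, "grip": 0}
    - {"dx": 0, "dy": 1.8, "dz": -2.6, "rx": 0, "ry": 0, "rz": 0, "grip": 0}
    - {"dx": 0, "dy": 1.9, "dz": -2.8, "rx": 0, "ry": 0, "rz": 0, "grip": 0}
    - {"dx": 0, "dy": 1.9, "dz": -2.8, "rx": 0, "ry": 0, "rz": 0, "grip": 0}
    - {"dx": 0, "dy": 1.9, "dz": -2.8, "rx": 0, "ry": 0, "rz": 0, "grip": 0}
    - {"dx": 0, "dy": 1.9, "dz": -2.8, "rx": 0, "ry": 0, "rz": 0, "grip": 0}
    - {"dx": 0, "dy": 1.9, "dz": -2.8, "rx": 0, "ry": 0, "rz": 0, "grip": 0}
    - {"dx": 0, "dy": 1.9, "dz": -2.8, "rx": 0, "ry": 0, "rz": 0, "grip": 0}
    - {"dx": 0, "dy": 1.9, "dz": -2.8, "rx": 0, "ry": 0, "rz": 0, "grip": 0}
    - {"dx": 0, "dy": 1.7, "dz": -2.4, "rx": 0, "ry": 0, "rz": 0, "grip": 0}
    - {"dx": 0, "dy": 0.9, "dz": -1.2, "rx": 0.1, "ry": 0, "rz": 0, "grip": 0}
    - {"dx": 0, "dy": 0, "dz": 0, "rx": 0.082, "ry": 0, "rz": 0, "grip": 0}

```text
time: 19.25
position: [0.6447, 0.0148, 0.1889]
ee_rot: [[-0.002, 0.983, -0.181], [0.001, -0.181, -0.983], [-1.0, -0.002, -0.0]]
contact_force: [-0.0, -0.7, -0.3]
gripper_width: 0.0105
```

jog_arm:
  increments:
    - {"dx": 0, "dy": 0, "dz": 0, "rx": 0, "ry": 0, "rz": 0, "grip": 0}
    - {"dx": 0, "dy": 0, "dz": 0, "rx": 0, "ry": 0, "rz": 0, "grip": 0}

```text
time: 19.45
position: [0.6438, 0.0125, 0.1897]
ee_rot: [[-0.001, 0.984, -0.177], [0.0, -0.177, -0.984], [-1.0, -0.001, 0.0]]
contact_force: [0.8, -0.3, -0.6]
gripper_width: 0.0108
```

```bash
python3 w.py w16; python3 - <<'E'
from h import *
np.set_printoptions(precision=4,suppress=True)
s=get_state();E=np.array(s["ee_rot"]);print(E);print(E.T@(np.array([.644,.012,.1146])-s["position"]))
E
```

```text
19.5 [0.64387108 0.01217375 0.18994142] [ 0.01560698 -0.89082688 -0.57054016] 0.010584944349413513
[[-0.0007  0.9841 -0.1778]
 [ 0.0001 -0.1778 -0.9841]
 [-1.     -0.0007  0.0001]]
[0.0753 0.0002 0.0001]
```

View pics/w16.png

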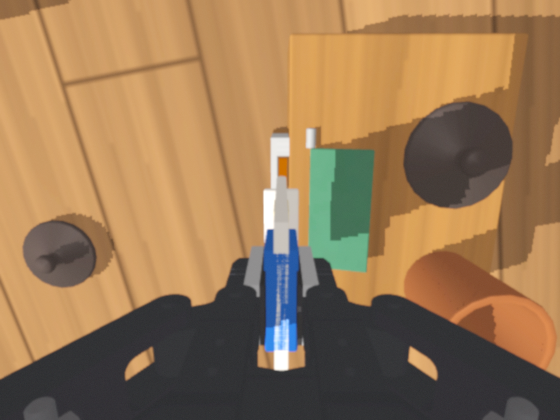

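```bash
python3 - <<'E'
from h import *
np.set_printoptions(precision=2,suppress=True)
d=np.load("pics/w16.npz");W=(d["K"],d["R"],d["t"])
p=[.644,.012,np.radians(-10.37)]
for L in ([-4,33,90],[4,33,90],[-4,35,90],[4,35,90],[-8,33,90],[-8,47,90]): print(L,proj(W,place(p,np.array(L)/1000)))
a=cv2.imread("pics/w16.png");cv2.imwrite("pics/w16c.png",cv2.resize(a[125:245,240:330],None,fx=5,fy=5,interpolation=2))
E
```

```text
[-4, 33, 90] [[276.86 158.83]]
[4, 33, 90] [[288.96 158.86]]
[-4, 35, 90] [[276.86 155.81]]
[4, 35, 90] [[288.99 155.84]]
[-8, 33, 90] [[270.81 158.82]]
[-8, 47, 90] [[270.71 137.36]]
```

View pics/w16c.png

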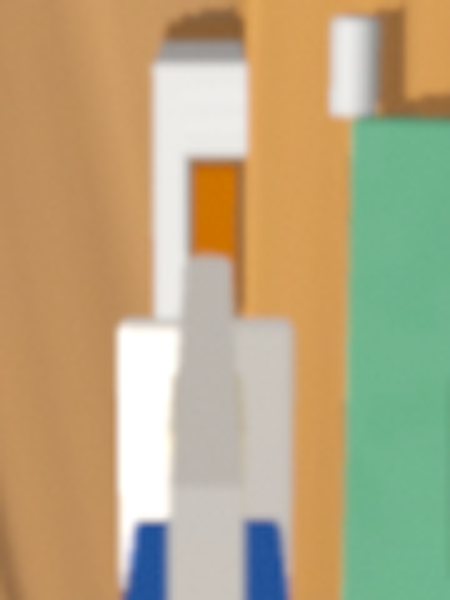

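The measured slot centre column (283.1) agrees with the prediction (282.9), so I'll descend.

jog_arm:
  increments:
    - {"dx": 0.7, "dy": 0, "dz": 0, "rx": 0, "ry": 0, "rz": 0, "grip": 0}
    - {"dx": 1.2, "dy": 0, "dz": 0, "rx": 0, "ry": 0, "rz": 0, "grip": 0}
    - {"dx": 1.2, "dy": 0, "dz": 0, "rx": 0, "ry": 0, "rz": 0, "grip": 0}
    - {"dx": 0.7, "dy": 0, "dz": 0, "rx": 0, "ry": 0, "rz": 0, "grip": 0}
    - {"dx": 0.5, "dy": 0, "dz": 0, "rx": 0, "ry": 0, "rz": 0, "grip": 0}
    - {"dx": 0.4, "dy": 0, "dz": 0, "rx": 0, "ry": 0, "rz": 0, "grip": 0}
    - {"dx": 0.4, "dy": 0, "dz": 0, "rx": 0, "ry": 0, "rz": 0, "grip": 0}
    - {"dx": 0.4, "dy": 0, "dz": 0, "rx": 0, "ry": 0, "rz": 0, "grip": 0}
    - {"dx": 0, "dy": 0, "dz": 0, "rx": 0, "ry": 0, "rz": 0, "grip": 0}

```text
time: 20.4
position: [0.644, 0.012, 0.1348]
ee_rot: [[-0.001, 0.984, -0.18], [0.0, -0.18, -0.984], [-1.0, -0.001, 0.0]]
contact_force: [-0.5, -0.5, -1.7]
gripper_width: 0.0108
```

```bash
python3 w.py s17 side; python3 - <<'E'
import cv2,numpy as np
from h import *
s=get_state();print(s["wrist_torque"],s["contact_force"])
a=cv2.imread("pics/s17.png")
cv2.imwrite("pics/s17c.png",cv2.resize(a[135:235,280:380],(590,590),interpolation=2))
E
```

```text
20.45 [0.64416088 0.0120086  0.13519705] [ 0.17664195 -0.32530895 -0.47590391] 0.01053488990175017
[-0.03221456 -0.00910606  0.02079487] [ 0.17664195 -0.32530895 -0.47590391]
```

View pics/s17c.png

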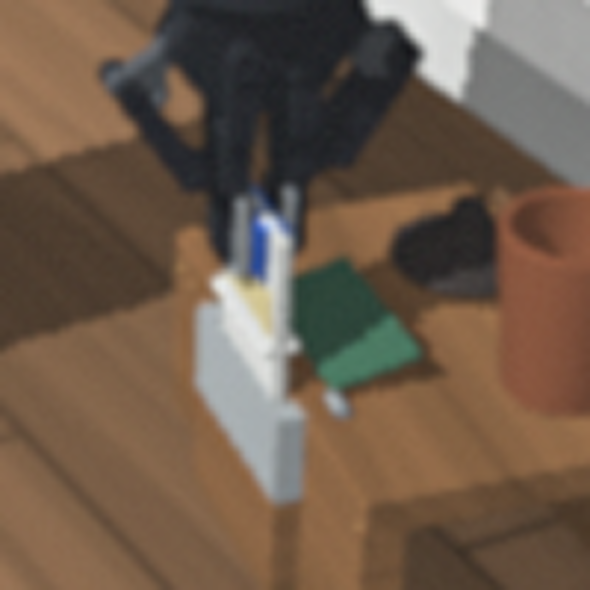

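The foot is 10 mm into the slot with no side force, so I'll keep pressing down.

jog_arm:
  increments:
    - {"dx": 0.4, "dy": 0, "dz": 0, "rx": 0, "ry": 0, "rz": 0, "grip": 0}
    - {"dx": 0.4, "dy": 0, "dz": 0, "rx": 0, "ry": 0, "rz": 0, "grip": 0}
    - {"dx": 0.4, "dy": 0, "dz": 0, "rx": 0, "ry": 0, "rz": 0, "grip": 0}
    - {"dx": 0.2, "dy": 0, "dz": 0, "rx": 0, "ry": 0, "rz": 0, "grip": 0}
    - {"dx": 0.2, "dy": 0, "dz": 0, "rx": 0, "ry": 0, "rz": 0, "grip": 0}
    - {"dx": 0.2, "dy": 0, "dz": 0, "rx": 0, "ry": 0, "rz": 0, "grip": 0}
    - {"dx": 0, "dy": 0, "dz": 0, "rx": 0, "ry": 0, "rz": 0, "grip": 0}
    - {"dx": 0, "dy": 0, "dz": 0, "rx": 0, "ry": 0, "rz": 0, "grip": 0}

```text
time: 21.25
position: [0.6443, 0.012, 0.1177]
ee_rot: [[0.001, 0.984, -0.18], [-0.0, -0.18, -0.984], [-1.0, 0.001, -0.0]]
contact_force: [-2.6, 0.7, 6.3]
gripper_width: 0.0106
```

jog_arm:
  increments:
    - {"dx": 0.1, "dy": 0, "dz": 0, "rx": 0, "ry": 0, "rz": 0, "grip": 0}
    - {"dx": 0.1, "dy": 0, "dz": 0, "rx": 0, "ry": 0, "rz": 0, "grip": 0}
    - {"dx": 0.1, "dy": 0, "dz": 0, "rx": 0, "ry": 0, "rz": 0, "grip": 0}
    - {"dx": 0, "dy": 0, "dz": 0, "rx": 0, "ry": 0, "rz": 0, "grip": 0}
    - {"dx": 0, "dy": 0, "dz": 0, "rx": 0, "ry": 0, "rz": 0, "grip": 0}
    - {"dx": 0, "dy": 0, "dz": 0, "rx": 0, "ry": 0, "rz": 0, "grip": 0}

```text
time: 21.85
position: [0.6443, 0.012, 0.1149]
ee_rot: [[0.001, 0.984, -0.18], [-0.0, -0.18, -0.984], [-1.0, 0.001, -0.0]]
contact_force: [-2.6, 0.5, 8.9]
gripper_width: 0.0106
```

jog_arm:
  increments:
    - {"dx": 0.05, "dy": 0, "dz": 0, "rx": 0, "ry": 0, "rz": 0, "grip": 0}
    - {"dx": 0.05, "dy": 0, "dz": 0, "rx": 0, "ry": 0, "rz": 0, "grip": 0}
    - {"dx": 0, "dy": 0, "dz": 0, "rx": 0, "ry": 0, "rz": 0, "grip": 0}
    - {"dx": 0, "dy": 0, "dz": 0, "rx": 0, "ry": 0, "rz": 0, "grip": 0}
    - {"dx": 0, "dy": 0, "dz": 0, "rx": 0, "ry": 0, "rz": 0, "grip": 0}

```text
time: 22.35
position: [0.6443, 0.012, 0.1147]
ee_rot: [[0.001, 0.984, -0.18], [-0.0, -0.18, -0.984], [-1.0, 0.001, -0.0]]
contact_force: [-5.3, 0.3, 17.7]
gripper_width: 0.0105
```

```bash
python3 w.py s18 side;python3 w.py sc18 scene; python3 w.py w18; python3 - <<'E'
import cv2,numpy as np
a=cv2.imread("pics/s18.png");b=cv2.imread("pics/sc18.png")
cv2.imwrite("pics/s18c.png",np.hstack([cv2.resize(a[135:235,280:380],(399,399),interpolation=2),cv2.resize(b[160:260,250:350],(399,399),interpolation=2)]))
E
```

```text
22.4 [0.64436147 0.01199185 0.11472553] [-5.75116981  0.26977237 17.42589121] 0.010850992747032391
22.45 [0.64435582 0.01198871 0.1146852 ] [-4.89588225  0.23127965 18.09891816] 0.010795985556652156
22.5 [0.64434264 0.01197211 0.11470152] [-5.74492895  0.85862506 17.6377109 ] 0.010639708650887512
```

View pics/s18c.png

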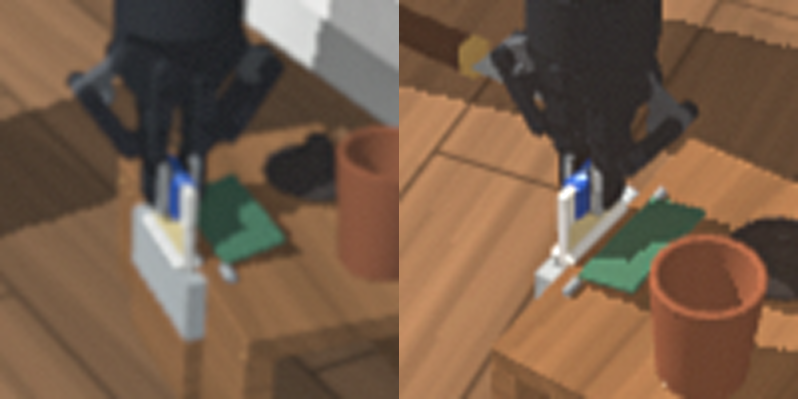

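View pics/w18.png

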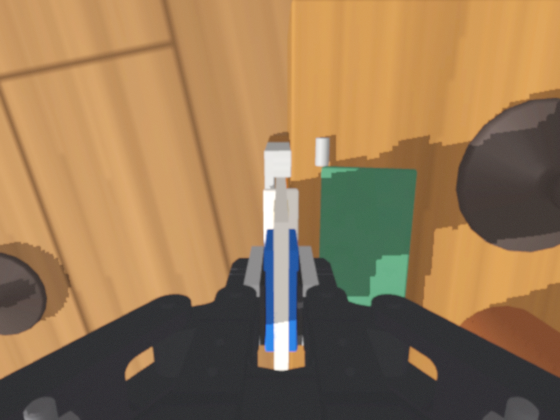

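View pics/s18.png

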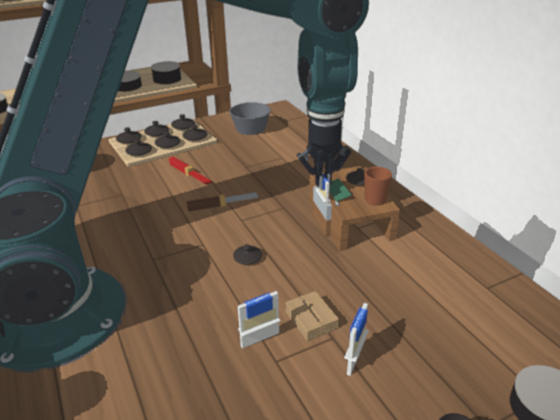

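The hard stop shows clearly: the TCP stays at z = 0.1147 (home predicted 0.1146) while the force jumps from about 9 N to 18 N, so the shoulders are on the lip. The cover is open and the knife is down, so I'm handing in.

```bash
python3 -c "
from cell import *
print(hand_in()); s=get_state(); print(s['time'],s['position'],s['contact_force'],s['gripper_width'])"
```

```text
the job is handed in; nothing more can be done
None
the job is handed in; nothing more can be done
```

The job is handed in at about 22.5 s of the 58 s allowed, with the gripper still holding the label holder pressed home. No verdict came back.

I levered the cover open with the knife blade until it fell back onto the shelf. Then I laid the knife back on the table near where it started, took the smallest holder from its block and pressed it into the slot.

**Last checks:**
- **Holder home:** the tool stopped at z = 0.1147 m, against 0.1146 m predicted for home. The upward force rose from 8.9 N to about 18 N with almost no further travel, so the shoulders are on the lip with the spring fully loaded.
- **Alignment:** the tool is within about 0.5 mm of the slot centre measured by the wrist camera, and upright.
- **Rest of the scene:** the last pictures show the cover lying open, the knife on the table, and both lids and the cup where they were, judged by eye.

**Disagreements:**
- A sideways force of about 5 N remained at the end, so the plate is probably leaning on one wall of the slot.
- The first two-camera fit put the knife 7 mm, and the slot 3 mm, from where the wrist camera did. I used the wrist camera's values for both.

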